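Clamp a sherd in the ratchet holding jig

ROBOT

A 6-joint arm with a two-finger parallel gripper is mounted at the origin on a cart in front of the work surface, level with it; the furniture and walls round the work are solid. World frame = base frame: x ahead of the robot, y to its left, z up, the work surface at z = 0. Lengths are in m, angles in degrees, forces in N, time in s.
With the tool pointing down it reaches from about 0.4 to 0.825 m from the base axis. Payload 7 kg.
Tool frame: the origin (TCP) lies at the very end of the fingers, on their centre line; the grasp point (between the pads) lies 19 mm behind it; z points along the fingers, x is the direction in which the jaws open and shut, and the axes are right-handed (so a half turn about z gives the same grasp; the last joint's range is limited). The gripper opens to 85 mm and grips with 20 to 120 N. Pads are 22 mm wide; open, the fingers measure 114 mm over their backs; the gripper's body (76 mm by 85 mm) begins 54 mm behind the grasp point. The pads swing forward as they close: fully open they stand 13 mm farther back than shut.
Start: joints at [-51.274, 20.546, 0.682, 0, -70.136, -16.507], TCP at [0.255, -0.625, 0.204] pointing down, gripper open.
Joint ranges: [-176.03, 176.03], [-82.01, 121.73], [-58.28, 71.71], [-173.87, 95.51], [-174.79, -0.11], [-173.66, 173.66]. Speed limits (degrees/s): [136.94, 136.94, 172.46, 180, 180, 180].

INTERFACE

Orientations are given as a 3x3 rotation matrix whose columns are the frame's x, y, z axes.
In Python, from workcell import arm gives the robot as it stands.
- The arm moves only by the shell command python3 -m inch 'ROWS' [FORCE]. ROWS is JSON, one flat list of numbers, 5 for each row, row after row: the shift along the tool's x, y, z in units of 40 mm (1.0 is 40 mm), then the turn about the tool's z in units of 4 degrees (1.0 is 4 degrees), then the gripper command: -1 is shut, 1 is fully open, values between are in proportion. A call has 1 to 20 rows; each row shifts and turns the pose as measured when the row begins, along the tool's axes as they then stand; what a row does not reach is not made up. A row lasts 1/8 s, in which the tool goes at most 62.5 mm and 10.7 degrees, less where a joint would pass 70% of its speed; a pose out of reach is approached as far as the arm can. A call with a number of a shift or a turn outside -1 to 1 is refused whole. A call with a gripper value outside its range is refused whole. The fingers move at their own pace and stop on an object; FORCE is the grip in N (left out, the last holds). Time passes only in rows, so rows that do not move let the fingers close. It gives the time, the measured TCP pose, the force and the opening at its end, in the units of the state.
- arm.state(): the state, without advancing time (a new reading comes with each control period).
- arm.get_image(name): name is "scene" or "top"; returns the picture (480x640x3 uint8, red, green, blue); there is no depth.
- arm.get_calibration(name): a dict with "fx", "fy", "cx", "cy" (pixels), "world_from_camera" (4x4, takes a point from camera to world coordinates). Camera axes: x right, y down, z forward; pixel columns grow to the right and rows downward; lengths in m; the calibration is good to about 2 mm. A picture is of the moment at which its call begins. get_calibration takes no time and is no camera call.
- arm.close_job(): hands the job in, once; it reports no verdict.
The state is a dict: "t": time; "joint_pos": joint angles; "dq": joint speeds; "effort": joint torques, N m; "tcp_pos": TCP position; "tool_rot": TCP orientation; "wrist_force": force on the tool from outside, world axes, zero at the start; "moment": the same for the moment, N m; "finger_gap": finger opening in m.
Only numpy, scipy, OpenCV 4.12 (cv2) and the standard library are available. Lean on these libraries where they do the work, as an engineer would, in place of code of your own. Each camera call takes 0.05 s, during which the arm holds its last target.

TASK

Lay the smallest of the three sherds on the robot's right flat on the wooden bed of the holding jig, between the two cork pads, and let go of it. Then squeeze the jig's trigger towards its grip and let it spring back, again and again, until the moving jaw holds the sherd firmly against the fixed pad; squeeze lightly, because old pottery cracks if it is pressed hard. Let go of the trigger and leave the other two sherds where they are.

Things in the scene. Friction and masses are not known exactly. Their poses are not given: they have to be found in the camera images.
- small_sherd: The part: smallest sherd, a grey-brown angular pottery fragment 62 x 49 x 15 mm, 25 to 50 g. Origin under its middle, x along the 62 mm, z up. Along its own 45 degrees (between +x and +y) it is 44 mm wide, along its 135 degrees (between -x and +y) 61 mm. Picked across the 61 mm at the origin, it sits steadiest in the jig with its 45 degree line along jig y.
- long_sherd: Bystander to leave alone: a long narrow sherd, 100 x 43 x 20 mm. Origin under its middle.
- broad_sherd: Bystander to leave alone: a broad sherd, 71 x 68 x 17 mm. Origin under its middle.
- jig: Holding jig, fixed: a black one-hand bar clamp screwed on its side to a plywood board 168 x 172 x 18 mm. Origin on the desk under the bed's middle, z up, y from fixed to moving jaw, +x from the bed across the steel bar (middle x 75, z 45 mm) to grip and trigger. Housing: x 53 to 105, y -94 to -44, up to z 68 mm. Jaw arms beside the bed: z 32 to 58 mm.
- bed_middle (a point): Where the sherd's underside goes: top of the wooden bed, 30 mm above the desk, open above. The bed is 76 mm along jig x. The fixed pad's face is 34 mm from here in jig -y, the moving pad's face starts 36 to 62 mm from here in +y. Both cork pads span x -30 to 30 mm and stand 2 to 28 mm above the bed.
- fixed_pad: Cork pad on the fixed jaw, 60 x 10 x 26 mm; origin in the middle of its clamping face, which looks to jig +y. The moving pad slides the sherd along the bed to this one, then pressure builds; the moving pad is sprung and sinks 1 mm per 3 N. The sherd must end up pressed on this pad with at least 6 N (firm); over 30 N cracks it.
- trigger (a joint): Trigger angle, rad: 0 let go (a light spring returns it), 0.32 squeezed home. At trigger_face it takes 3 to 8 N while the jaw runs free, 9 to 12 mm a full squeeze; the ratchet (3 mm teeth) holds it. Then the jaw presses 1.25 times the squeeze beyond that: 20 N on the trigger stalls it before home with about 17 N on the sherd (firm); 35 N cracks it. It takes 3 to 7 squeezes.
- trigger_face (a point): Crest of the rounded finger swell on the trigger's outer face, 45 mm from its pivot and 45 mm above the desk; it is 28 mm high (z 31 to 59 mm). It looks to jig -y and moves 14 mm to jig +y in a full squeeze.
- handle_face (a point): Middle of the fixed grip's outer face, 45 mm above the desk, 30 mm high, looking to jig +y. Grip and trigger stand out side by side over the bare desk: 64 mm over both outer faces when let go, 50 mm when squeezed home; from above, one finger goes on either side. Only the trigger moves, so a squeezing gripper ends up centred 25 mm in jig -y from here.
Not all that is in view belongs to the job. Leave any turquoise or yellow look-alike of the small_sherd alone.

How it is judged:
By the outcome, as a careful person would: the job done as asked, in the order asked, and still so for the second after the job is handed in, with the robot touching nothing.
It also fails if it takes over 72 s, if anything falls off the work surface, if the arm or the gripper's body presses on something with over 40 N, if the wrist force passes 120 N, or if a joint passes its speed limit or range.

## Working session

There is one attempt and no reset: what is moved stays moved. The work goes in short steps, Python scripts to look and compute and a shell command to move; the robot and the scene stay as the last step left them, time stands still between calls to the robot, and variables do not carry over. Pictures are saved under pics/ and viewed, and the job is handed in when it is done.

```bash
ls; mkdir -p pics; python3 - <<'E'
from workcell import arm
import cv2,numpy as np
for n in("scene","top"):
    im=arm.get_image(n); cv2.imwrite(f"pics/{n}0.png",im[:,:,::-1])
    c=arm.get_calibration(n); print(n,c)
s=arm.state();print(s)
E
```

```text
pics
scene {'fx': 507.199443831631, 'fy': 507.199443831631, 'cx': 319.03579151190985, 'cy': 248.5620374635449, 'world_from_camera': array([[ 0.6157128 , -0.37650357,  0.69220142, -0.21800893],
       [-0.78757018, -0.26604312,  0.55583655, -0.74867914],
       [-0.02511902, -0.88739288, -0.46032914,  0.56828091],
       [ 0.        ,  0.        ,  0.        ,  1.        ]])}
top {'fx': 437.26569354204287, 'fy': 437.26569354204287, 'cx': 324.65663293886104, 'cy': 235.30273235199215, 'world_from_camera': array([[ 0.02325761, -0.99145027,  0.12839564,  0.41890753],
       [-0.99970373, -0.02398657, -0.00413387, -0.12495207],
       [ 0.0071783 , -0.12826146, -0.99171441,  1.02032683],
       [ 0.        ,  0.        ,  0.        ,  1.        ]])}
{'t': 0.1, 'joint_pos': array([-5.12740296e+01,  2.05873045e+01,  6.40260278e-01, -1.51788962e-02,
       -7.01371596e+01, -1.65080295e+01]), 'dq': array([ 0.08156102, -0.07374647,  0.06854798,  0.05179969,  0.05677697,
       -0.03940616]), 'effort': array([-1.00390425e-03, -5.84764481e+01,  2.94109261e+01,  6.95463136e+00,
       -3.17482394e-03,  2.05572732e-07]), 'tcp_pos': array([ 0.25503431, -0.62446715,  0.20297516]), 'tool_rot': array([[-3.78046648e-01,  9.25786264e-01, -7.25007873e-04],
       [ 9.25785365e-01,  3.78047301e-01,  1.30239547e-03],
       [ 1.47982710e-03, -1.78835438e-04, -9.99998889e-01]]), 'wrist_force': array([ 0.4771    , -0.19563172, -0.3101713 ]), 'moment': array([ 0.0153837 , -0.04202748, -0.00283321]), 'finger_gap': 0.08514807992345745}
```

View pics/scene0.png

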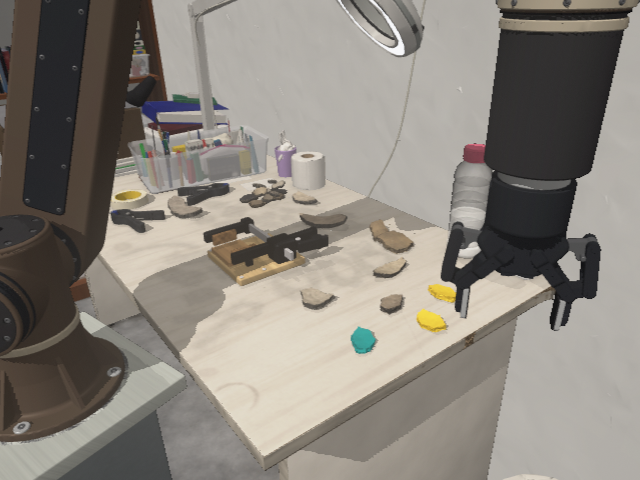

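View pics/top0.png

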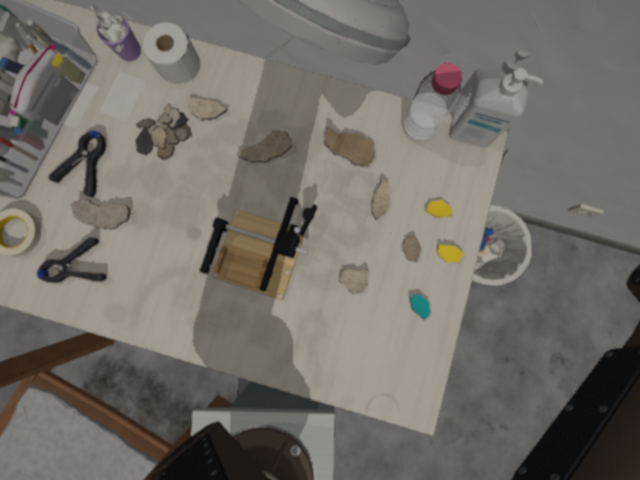

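```bash
python3 - <<'E'
import cv2
t=cv2.imread("pics/top0.png");s=cv2.imread("pics/scene0.png")
cv2.imwrite("pics/c1.png",cv2.resize(t[180:320,180:360],None,fx=4.4,fy=4.2,interpolation=cv2.INTER_CUBIC))
cv2.imwrite("pics/c2.png",cv2.resize(t[170:320,330:480],None,fx=4,fy=4,interpolation=cv2.INTER_CUBIC))
cv2.imwrite("pics/c3.png",cv2.resize(s[205:290,195:340],None,fx=5.5,fy=5.5,interpolation=cv2.INTER_CUBIC))
E
```

```text
(no output)
```

View pics/c1.png

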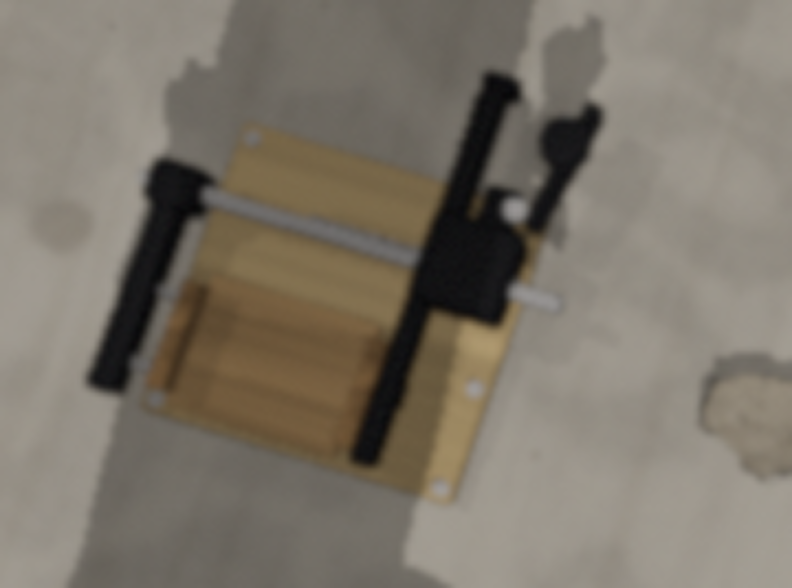

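View pics/c2.png

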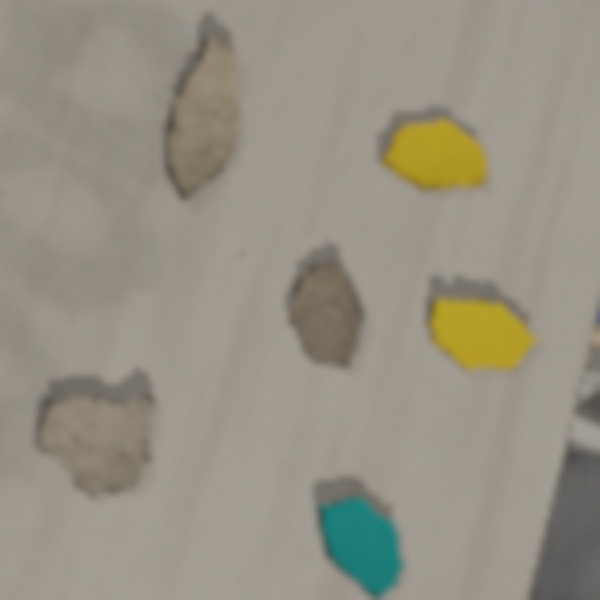

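View pics/c3.png

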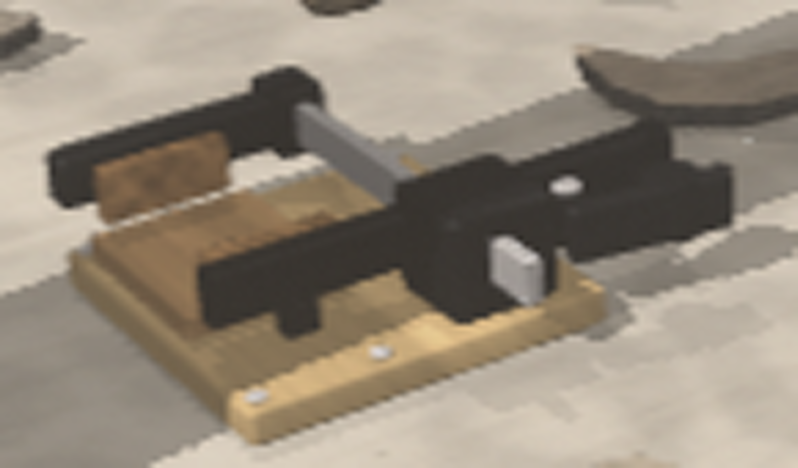

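```bash
cat > h.py <<'E'
import numpy as np,cv2
from workcell import arm
C={n:arm.get_calibration(n) for n in("scene","top")}
def ray(n,uv):
    c=C[n];d=np.array([(uv[0]-c['cx'])/c['fx'],(uv[1]-c['cy'])/c['fy'],1.]);T=c['world_from_camera'];return T[:3,3],T[:3,:3]@d
def onz(n,uv,z):
    o,d=ray(n,uv);return o+d*(z-o[2])/d[2]
def proj(n,p):
    c=C[n];T=c['world_from_camera'];q=T[:3,:3].T@(np.asarray(p)-T[:3,3]);return np.array([c['fx']*q[0]/q[2]+c['cx'],c['fy']*q[1]/q[2]+c['cy']])
def tri(u1,u2):
    o1,d1=ray("top",u1);o2,d2=ray("scene",u2)
    s=np.linalg.lstsq(np.c_[d1,-d2],o2-o1,rcond=None)[0];a=o1+d1*s[0];b=o2+d2*s[1];return (a+b)/2,np.linalg.norm(a-b)
E
python3 - <<'E'
from h import *
t=cv2.imread("pics/top0.png")
# sherd masks
hsv=cv2.cvtColor(t,cv2.COLOR_BGR2HSV)
print(hsv[247,411],hsv[240,410],hsv[278,354],hsv[200,380],hsv[215,400],hsv[234,411])
c=cv2.resize(t[188:282,188:332],None,fx=5.5,fy=5.5,interpolation=cv2.INTER_CUBIC)
c=cv2.convertScaleAbs(c,alpha=1.7,beta=10)
for i in range(0,144,10):
    cv2.line(c,(int(i*5.5),0),(int(i*5.5),6),(0,0,255),1);cv2.putText(c,str(188+i),(int(i*5.5),18),0,.35,(0,0,255))
for i in range(0,94,10):
    cv2.line(c,(0,int(i*5.5)),(6,int(i*5.5)),(0,0,255),1);cv2.putText(c,str(188+i),(8,int(i*5.5)+4),0,.35,(0,0,255))
cv2.imwrite("pics/c4.png",c)
E
```

```text
[ 17  58 123] [ 17  59 121] [ 19  42 144] [ 20  56 137] [ 19  26 159] [ 18  29 116]
```

View pics/c4.png

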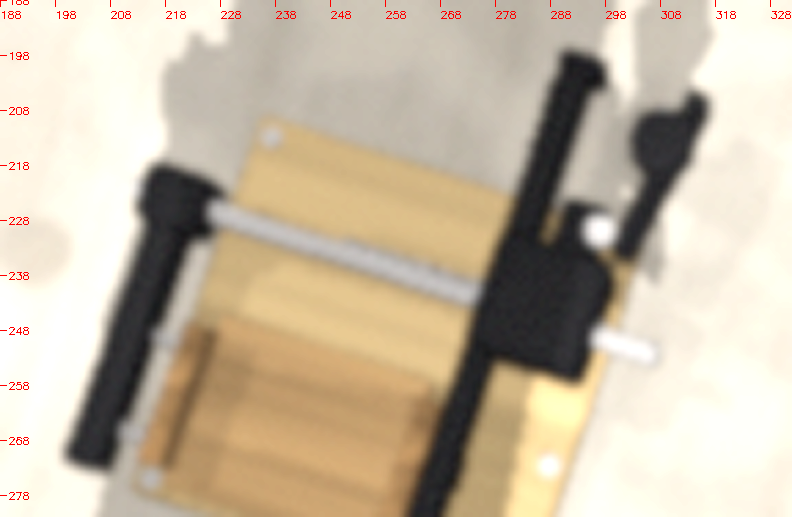

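```bash
python3 - <<'E'
from h import *
from scipy.optimize import least_squares
P=lambda x,y:(188+x/5.5,188+y/5.5)
b=[onz("top",P(*q),.049)[:2] for q in [(212,212),(470,296),(590,337),(652,353)]]
print(b); d=b[0]-b[3]; print("yaw from bar",np.degrees(np.arctan2(-d[0],d[1])))  # y axis=( -sin, cos)
obs=[((53,-94,68),(580,382)),((105,-94,68),(610,280)),((53,-44,68),(497,360))]
def T(p,m):
    c,s=np.cos(p[2]),np.sin(p[2]);return np.array([p[0]+c*m[0]-s*m[1],p[1]+s*m[0]+c*m[1],m[2]])
def res(p):
    r=[]
    for m,q in obs: r+=list(proj("top",T(p,np.array(m)/1e3))-P(*q))
    c,s=np.cos(p[2]),np.sin(p[2])
    for bb in b: r.append(((bb-p[:2])@np.array([c,s])-.075)/.0022)
    for q,x in [((212,330),.03),((165,468),-.03)]:
        bb=onz("top",P(*q),.058)[:2]; r.append(((bb-p[:2])@np.array([c,s])-x)/.0022)
    return r
s=least_squares(res,[.45,.0,-.3]);print(s.x,np.degrees(s.x[2]),np.round(s.fun,1))
p=s.x;c,sn=np.cos(p[2]),np.sin(p[2])
def J(bb): bb=np.array(bb[:2])-p[:2]; return np.round(1e3*np.array([bb@[c,sn],bb@[-sn,c]]),1)
for n,q,z in [("trig swell ctr",(663,142),59),("swell right",(692,150),59),("trig tip",(700,95),59),("trig root",(625,258),59),("pivot",(599,231),66),("grip tip L",(562,60),58),("grip tip R",(603,78),58),("grip mid L",(535,150),58),("grip mid R",(568,160),58),("movpad",(212,330),58),("movpad2",(165,468),58),("movarm R",(150,345),58),("boardTL",(265,118),18),("bed TL",(205,312),30),("fixarm L",(420,495),58)]:
    print(n,J(onz("top",P(*q),z/1e3)))
# reprojection on both
t=cv2.imread("pics/top0.png");sc=cv2.imread("pics/scene0.png")
for n,im in(("top",t),("scene",sc)):
    k=5 if n=="top" else 5
    o=(190,180) if n=="top" else (195,200)
    cr=cv2.resize(im[o[1]:o[1]+110,o[0]:o[0]+150],None,fx=k,fy=k,interpolation=cv2.INTER_CUBIC)
    for m in [(53,-94,68),(105,-94,68),(53,-44,68),(105,-44,68),(0,0,30),(-30,-34,58),(30,-34,58),(-30,-34,32),(30,-34,32),(38,0,30),(-38,0,30),(75,-44,45),(75,40,45),(75,-110,45)]:
        u=(proj(n,T(p,np.array(m)/1e3))-o+.5)*k; cv2.circle(cr,tuple(int(v) for v in u),3,(0,0,255),-1)
    cv2.imwrite(f"pics/r_{n}.png",cr)
np.save("jig.npy",p)
E
```

```text
[array([0.5591359 , 0.09137507]), array([ 0.52722635, -0.01500127]), array([ 0.5116802 , -0.06423373]), array([ 0.50577576, -0.08953959])]
yaw from bar -16.43323802681984
[ 0.46466582  0.03945548 -0.29367264] -16.826202960312163 [ 1.7  1.7  3.8 -2.2 -4.9 -1.4  0.2  0.3  0.   0.8 -0.1  0.8]
trig swell ctr [158.8 -89.2]
swell right [ 159.3 -101.4]
trig tip [181.9 -97.4]
trig root [109.  -89.7]
pivot [115.3 -76.9]
grip tip L [178.2 -39.3]
grip tip R [176.4 -57.6]
grip mid L [139.6 -40.9]
grip mid R [139.9 -54.9]
movpad [29.7 58.5]
movpad2 [-28.1  57.6]
movarm R [16.2 80.1]
boardTL [122.5  77.3]
bed TL [36.6 70.5]
fixarm L [ -6.6 -42.4]
```

View pics/r_top.png

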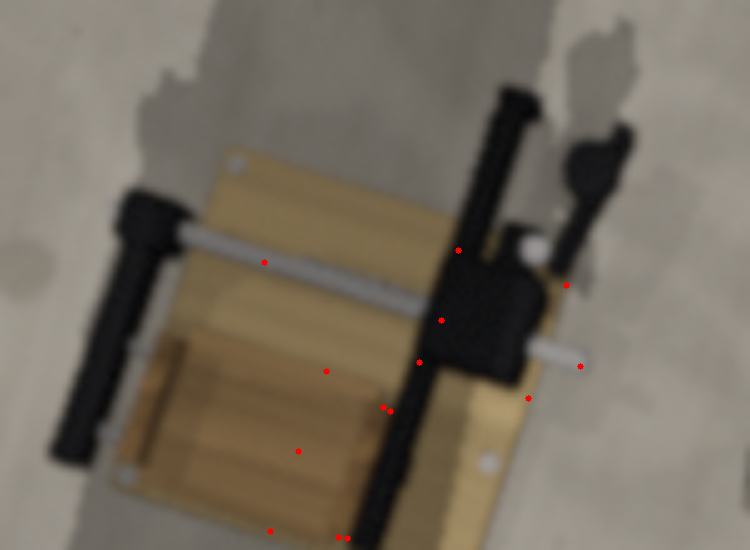

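View pics/r_scene.png

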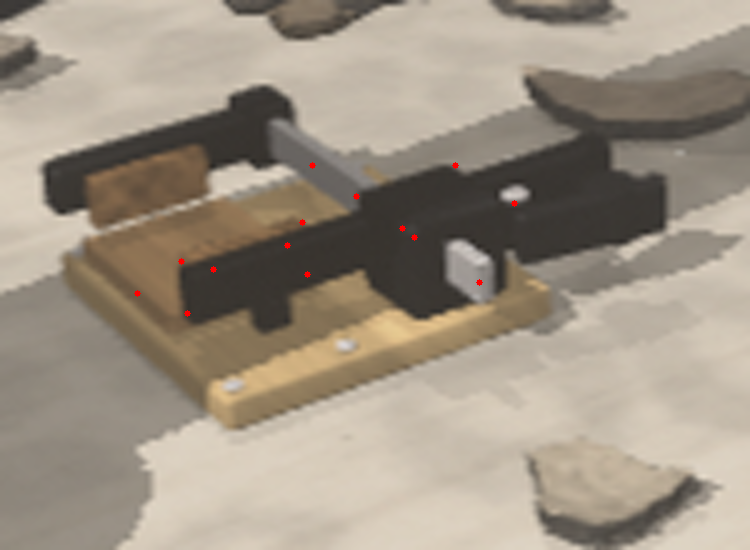

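```bash
python3 - <<'E'
from h import *
from scipy.optimize import least_squares
P=lambda x,y:(188+x/5.5,188+y/5.5)
obs=[((53,-94,68),(580,382)),((105,-94,68),(612,275))]
def T(p,m):
    c,s=np.cos(p[2]),np.sin(p[2]);return np.array([p[0]+c*m[0]-s*m[1],p[1]+s*m[0]+c*m[1],m[2]])
X=[((212,212),.049,75),((470,296),.049,75),((590,337),.049,75),((652,353),.049,75),((212,330),.058,30),((165,468),.058,-30),((205,312),.03,38)]
Y=[((477,305),.068,-44),((420,495),.058,-44),((448,400),.058,-44)]
def res(p):
    r=[]
    c,s=np.cos(p[2]),np.sin(p[2])
    r+=[ (proj("top",T(p,np.array(m)/1e3))-P(*q))@np.array([.0,1]) for m,q in obs[:1]]
    r+=[ (proj("top",T(p,np.array(m)/1e3))-P(*q))@np.array([1,.0]) for m,q in obs[:1]]
    for q,z,x in X: r.append(((onz("top",P(*q),z)[:2]-p[:2])@np.array([c,s])-x/1e3)/.0022)
    for q,z,x in Y: r.append(((onz("top",P(*q),z)[:2]-p[:2])@np.array([-s,c])-x/1e3)/.0022)
    return r
s=least_squares(res,[.45,.0,-.3]);print(s.x,np.degrees(s.x[2]),np.round(s.fun,1))
p=s.x;c,sn=np.cos(p[2]),np.sin(p[2])
def J(bb): bb=np.array(bb[:2])-p[:2]; return np.round(1e3*np.array([bb@[c,sn],bb@[-sn,c]]),1)
for n,q,z in [("trig swell ctr",(663,142),59),("swell right",(692,150),59),("trig tip",(700,95),59),("trig root",(625,258),59),("pivot",(599,231),66),("grip tip L",(562,60),58),("grip tip R",(603,78),58),("grip mid L",(535,150),58),("grip mid R",(568,160),58),("movpad",(212,330),58),("movpad2",(165,468),58),("movarm R",(150,345),58),("boardTL",(265,118),18),("bed TL",(205,312),30),("fixarm L",(420,495),58),("fixarm L",(448,400),58)]:
    print(n,J(onz("top",P(*q),z/1e3)))
t=cv2.imread("pics/top0.png");sc=cv2.imread("pics/scene0.png")
for n,im in(("top",t),("scene",sc)):
    k=5
    o=(190,180) if n=="top" else (195,200)
    cr=cv2.resize(im[o[1]:o[1]+110,o[0]:o[0]+150],None,fx=k,fy=k,interpolation=cv2.INTER_CUBIC)
    for m in [(53,-94,68),(105,-94,68),(53,-44,68),(105,-44,68),(0,0,30),(-30,-34,58),(30,-34,58),(-30,-34,32),(30,-34,32),(38,0,30),(-38,0,30),(75,-44,45),(75,40,45),(75,-110,45),(-30,58,58),(30,58,58)]:
        u=(proj(n,T(p,np.array(m)/1e3))-o+.5)*k; cv2.circle(cr,tuple(int(v) for v in u),3,(0,0,255),-1)
    cv2.imwrite(f"pics/r_{n}2.png",cr)
np.save("jig.npy",p)
E
```

```text
[ 0.46605748  0.04212876 -0.28406322] -16.275623346065835 [ 0.6  0.4  0.2 -0.1 -0.6  0.  -0.2  0.8 -0.6 -0.1 -0.6  0.1]
trig swell ctr [157.3 -93.7]
swell right [ 157.8 -105.9]
trig tip [ 180.3 -102.1]
trig root [107.5 -93.7]
pivot [114. -81.]
grip tip L [177.3 -44. ]
grip tip R [175.2 -62.2]
grip mid L [138.6 -45.2]
grip mid R [138.7 -59.2]
movpad [29.6 55.3]
movpad2 [-28.2  54.9]
movarm R [16.4 76.9]
boardTL [122.7  73.2]
bed TL [36.6 67.2]
fixarm L [ -7.6 -45.3]
fixarm L [ 31.7 -43.8]
```

View pics/r_top2.png

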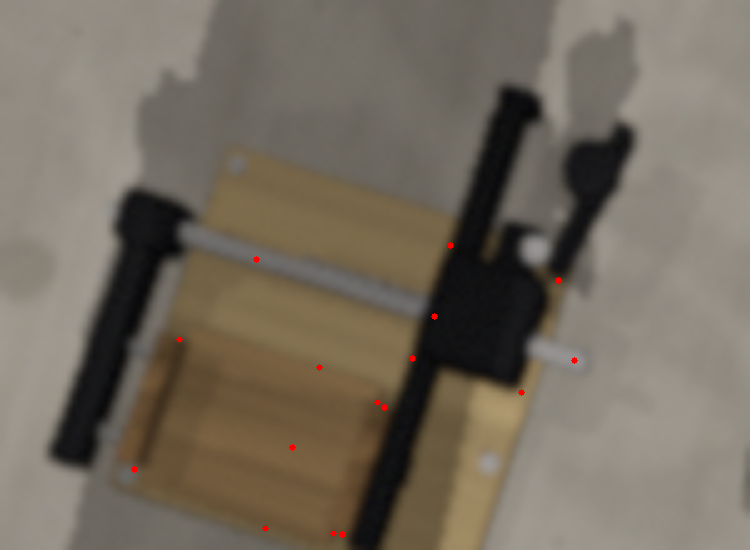

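View pics/r_scene2.png

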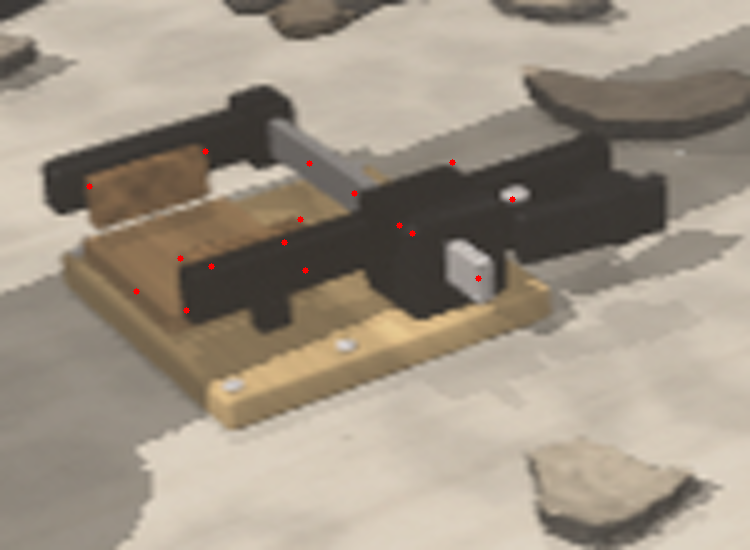

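```bash
cat >> h.py <<'E'
def JT(m):
    p=np.load("jig.npy");c,s=np.cos(p[2]),np.sin(p[2]);m=np.array(m)/1e3;return np.array([p[0]+c*m[0]-s*m[1],p[1]+s*m[0]+c*m[1],m[2]])
def toJ(b):
    p=np.load("jig.npy");c,s=np.cos(p[2]),np.sin(p[2]);q=np.array(b[:2])-p[:2];return np.round(1e3*np.array([q@[c,s],q@[-s,c]]),1)
E
python3 - <<'E'
from h import *
sc=cv2.imread("pics/scene0.png");k=5.3;o=(195,200)
cr=cv2.resize(sc[200:310,195:345],None,fx=k,fy=k,interpolation=cv2.INTER_CUBIC)
for i,m in enumerate([(53,-94,68),(105,-94,68),(53,-44,68),(105,-44,68),(38,66,30),(-38,66,30),(38,-34,30),(-38,-34,30),(75,-110,45),(158,-106,45),(158,-44,45),(178,-44,58),(123,73,18),(114,-81,66)]):
    u=(proj("scene",JT(m))-o+.5)*k; u=tuple(int(v) for v in u); cv2.circle(cr,u,3,(0,0,255),-1);cv2.putText(cr,str(i),u,0,.5,(255,0,255),1)
cv2.imwrite("pics/r3.png",cr)
E
```

```text
(no output)
```

View pics/r3.png

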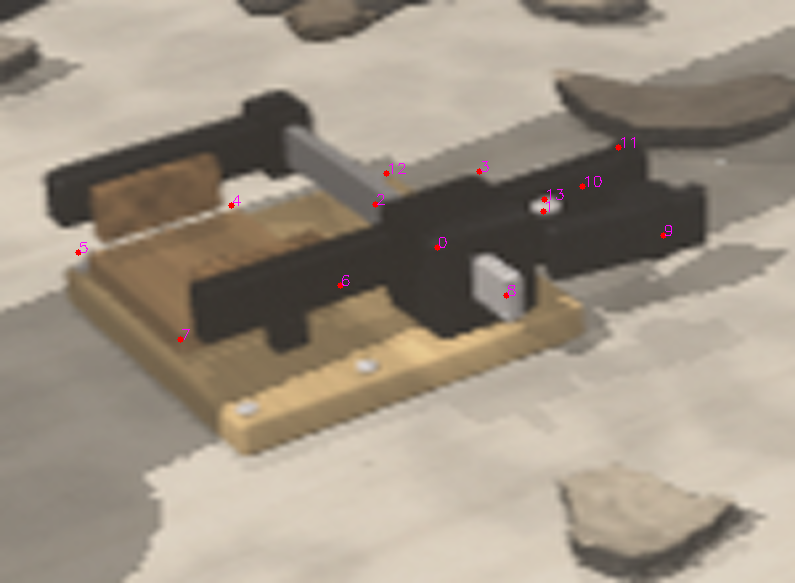

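```bash
python3 - <<'E'
from h import *
t=cv2.imread("pics/top0.png");sc=cv2.imread("pics/scene0.png")
def mask(n,im,box):
    x0,y0,x1,y1=box;k=6
    r=cv2.resize(im[y0:y1,x0:x1],None,fx=k,fy=k,interpolation=cv2.INTER_CUBIC)
    h=cv2.cvtColor(r,cv2.COLOR_BGR2HSV)
    return r,h,k
r,h,k=mask("top",t,(395,225,430,270))
sat=cv2.GaussianBlur(h[:,:,1],(5,5),0);th,m=cv2.threshold(sat,43,255,cv2.THRESH_BINARY)
cs=max(cv2.findContours(m,cv2.RETR_EXTERNAL,cv2.CHAIN_APPROX_NONE)[0],key=cv2.contourArea)
cv2.drawContours(r,[cs],-1,(0,0,255),1);
pts=cs[:,0,:].astype(float); uv=(pts+.5)/k-.5+[395,225]
W=np.array([onz("top",q,.011)[:2] for q in uv])
hull=cv2.convexHull(W.astype(np.float32))[:,0]
def w(a): d=np.array([np.cos(np.radians(a)),np.sin(np.radians(a))]);q=hull@d;return np.ptp(q)*1e3,(q.max()+q.min())/2
for a in range(0,180,10): print(a,round(w(a)[0],1),end='; ')
print()
best=[]
for a in np.arange(0,180,1.):
    ws=np.array([w(a)[0],w(a+90)[0],w(a+45)[0],w(a+135)[0]]);g=np.array([62,49,44,61]);s=(ws@g)/(ws@ws)
    best.append((np.linalg.norm(ws*s-g),a,s,ws))
best.sort(key=lambda b:b[0])
for b in best[:12]: print(b)
a=best[0][1]; ca,sa=np.cos(np.radians(a)),np.sin(np.radians(a))
o=w(a)[1]*np.array([ca,sa])+w(a+90)[1]*np.array([-sa,ca]);print("box ctr",o,"proj",proj("top",[*o,.011]), proj("scene",[*o,.008]))
M=cv2.moments(cs);print("centroid",onz("top",(M['m10']/M['m00']/k+395-.5,M['m01']/M['m00']/k+225-.5),.011))
cv2.imwrite("pics/s1.png",cv2.resize(r,None,fx=2,fy=2))
x0,y0=365,280
r=cv2.resize(sc[y0:y0+50,x0:x0+60],None,fx=10,fy=10,interpolation=cv2.INTER_CUBIC)
for q,c in(((*o,0.),(0,0,255)),((*o,.015),(255,0,0))): cv2.circle(r,tuple(int(v) for v in (proj("scene",q)-[x0,y0]+.5)*10),4,c,-1)
for q in W[::6]: cv2.circle(r,tuple(int(v) for v in (proj("scene",[*q,.013])-[x0,y0]+.5)*10),1,(0,255,0),-1)
cv2.imwrite("pics/s2.png",r)
E
```

```text
0 59.0; 10 59.4; 20 59.0; 30 57.7; 40 54.7; 50 51.7; 60 47.7; 70 43.1; 80 40.6; 90 40.3; 100 39.8; 110 39.0; 120 41.7; 130 46.9; 140 51.5; 150 54.8; 160 57.0; 170 57.9; 
(np.float64(2.117232082011172), np.float64(36.0), np.float64(1.082580231412743), array([56.10532322, 44.90605112, 40.47957011, 57.86780266]))
(np.float64(2.126395158444035), np.float64(35.0), np.float64(1.0828464313951205), array([56.40998482, 44.37583384, 40.57217026, 57.87238642]))
(np.float64(2.2962590169275905), np.float64(37.0), np.float64(1.0819984834888798), array([55.78357139, 45.42258959, 40.50619981, 57.84559181]))
(np.float64(2.3386653068311793), np.float64(34.0), np.float64(1.0830305315596638), array([56.6974634 , 43.83209924, 40.72835753, 57.8593417 ]))
(np.float64(2.697016689511906), np.float64(33.0), np.float64(1.0833728839354362), array([56.96767138, 43.29444067, 40.87213854, 57.82867245]))
(np.float64(2.7377119544485407), np.float64(38.0), np.float64(1.080621210922762), array([55.44482734, 45.92529189, 40.52049093, 57.97178792]))
(np.float64(3.154387899054608), np.float64(32.0), np.float64(1.08394295
[... 229 characters left out ...]
7063058023067605), np.float64(31.0), np.float64(1.084080970163718), array([57.4559516 , 42.19002972, 41.27382466, 57.71450315]))
(np.float64(3.904820734820918), np.float64(40.0), np.float64(1.0771945699735266), array([54.73166791, 46.9250982 , 40.51204378, 58.35563238]))
(np.float64(4.2872836751630565), np.float64(30.0), np.float64(1.0840297862786592), array([57.67387512, 41.65745834, 41.58995648, 57.63103787]))
(np.float64(4.505771285333847), np.float64(41.0), np.float64(1.0755339574357665), array([54.38669119, 47.4280543 , 40.48930808, 58.52091896]))
box ctr [ 0.52341022 -0.33222206] proj [411.8281457  248.57706999] [391.16717348 302.81610414]
centroid [ 0.52477167 -0.33070737  0.011     ]
```

View pics/s1.png

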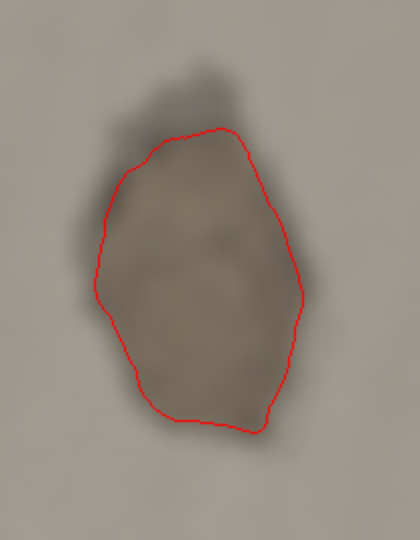

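View pics/s2.png

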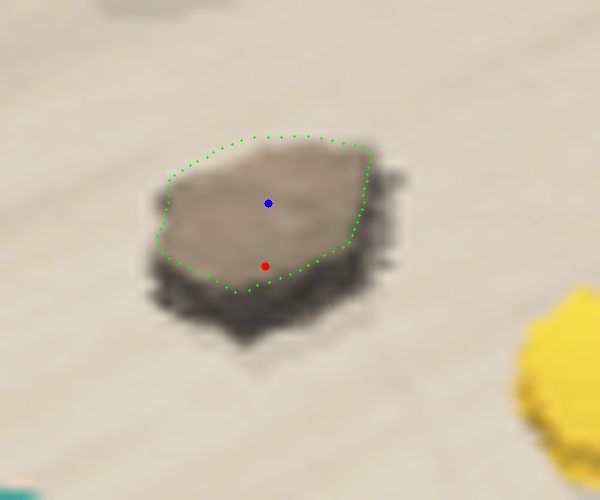

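```bash
python3 - <<'E'
from h import *
s=arm.state();p=s['tcp_pos'];R=s['tool_rot']
for g in(.0425,-.0425):
  for dz in(0,-.013): print(g,dz,proj("scene",p+R@[g,0,dz]))
sc=cv2.imread("pics/scene0.png")
cv2.imwrite("pics/f.png",cv2.resize(sc[220:340,440:610],None,fx=4.5,fy=4.5))
print("tools handle", JT((159,-44-25,45)), proj("top",JT((0,0,30))))
E
python3 -m inch '[0.43,0.9,0.1,0,1, 0.43,0.9,0.1,0,1, 0.43,0.9,0.1,0,1, 0.43,0.9,0.1,0,1, 0.43,0.9,0.1,0,1, 0.43,0.9,0.1,0,1, 0.43,0.9,0.1,0,1, 0.43,0.9,0.1,0,1, 0.43,0.9,0.1,0,1]'
```

```text
0.0425 0 [461.60324434 344.24966189]
0.0425 -0.013 [462.82854435 334.98035556]
-0.0425 0 [541.9878325  356.14672849]
-0.0425 -0.013 [544.13941415 346.64474581]
tools handle [ 0.59934767 -0.06866711  0.045     ] [248.03161156 269.07400598]
t: 1.23
tcp_pos: [0.5003, -0.3511, 0.1619]
tool_rot: [[-0.373, 0.928, -0.006], [0.928, 0.373, 0.006], [0.008, -0.003, -1.0]]
wrist_force: [0.2, -0.1, 0.2]
finger_gap: 0.0852
```

View pics/f.png

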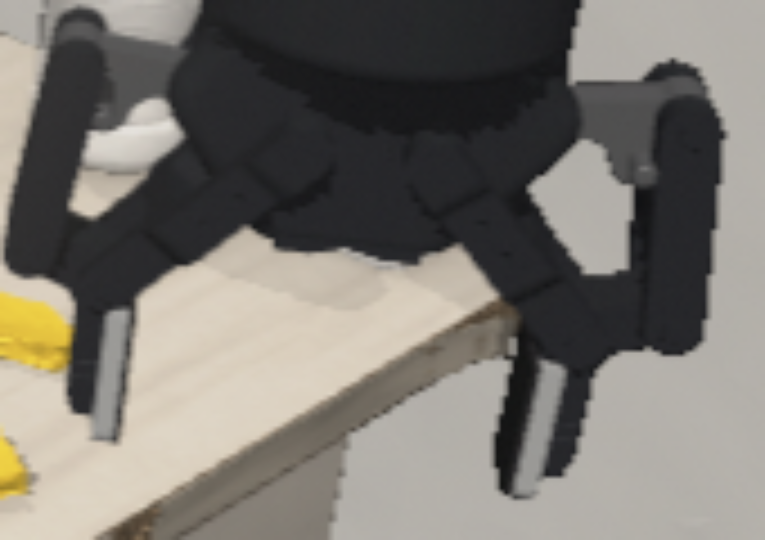

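```bash
python3 - <<'E'
from h import *
s=arm.state();p=s['tcp_pos'];R=s['tool_rot']
im={}
for n in("scene","top"):
    im=arm.get_image(n)[:,:,::-1].copy()
    for g in(.0425,-.0425):
      for y,c in((-.011,(0,0,255)),(.011,(0,255,0))):
       for dz in(0,-.013): u=proj(n,p+R@[g,y,dz]);cv2.circle(im,tuple(int(round(v)) for v in u),1,c,-1)
    u=proj(n,p);x,y=int(max(0,u[0]-80)),int(max(0,u[1]-80))
    cv2.imwrite(f"pics/g_{n}.png",cv2.resize(im[y:y+130,x:x+160],None,fx=4.6,fy=4.6))
E
```

```text
(no output)
```

View pics/g_scene.png

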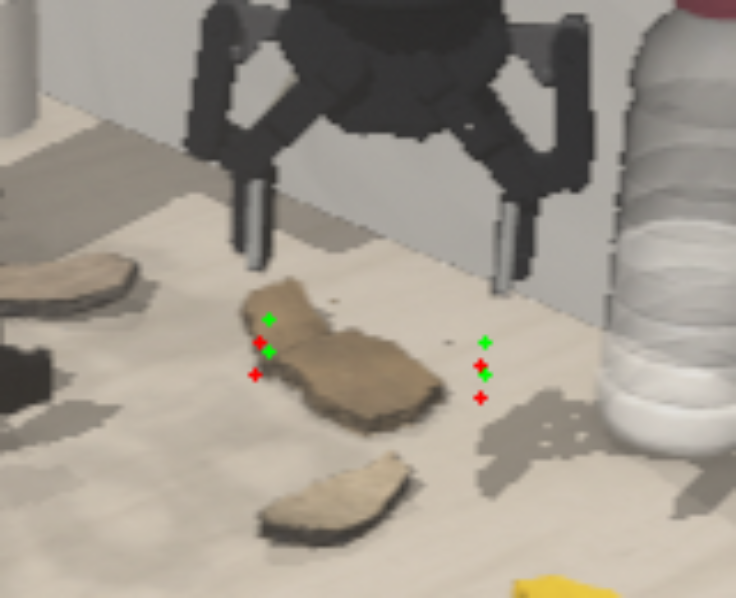

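View pics/g_top.png

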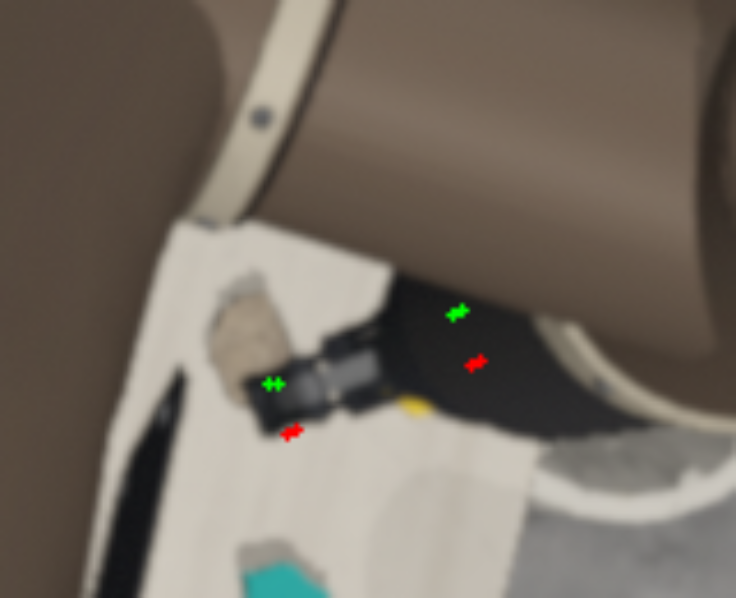

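```bash
python3 - <<'E'
from h import *
s=arm.state();p=s['tcp_pos'];R=s['tool_rot'];print(s['t'],p,s['joint_pos'],s['dq'])
for n in("scene","top"):
    im=arm.get_image(n)[:,:,::-1].copy()
    cv2.imwrite(f"pics/raw1_{n}.png",im)
    u=proj(n,p);k=5;x,y=int(max(0,u[0]-80)),int(max(0,u[1]-100));o=np.array([x,y])
    c=cv2.resize(im[y:y+120,x:x+160],None,fx=k,fy=k,interpolation=cv2.INTER_CUBIC)
    for g in np.arange(0,.2,.01):
        v=(proj(n,p+R@[0,0,-g])-o+.5)*k; cv2.circle(c,tuple(int(q) for q in v),2,(0,255,0) if abs(g-.07)>.001 else (0,0,255),-1)
    cv2.imwrite(f"pics/a_{n}.png",c);print(o)
E
```

```text
1.325 [ 0.50154827 -0.34963463  0.16137035] [-16.77254201  16.6582289  -10.57556     -0.28352563 -63.21302417
 -51.03210575] [-2.65556952 -0.51579894 -0.25341738  0.50085694 -0.77294705  2.86156448]
[316 139]
[356 152]
```

View pics/a_scene.png

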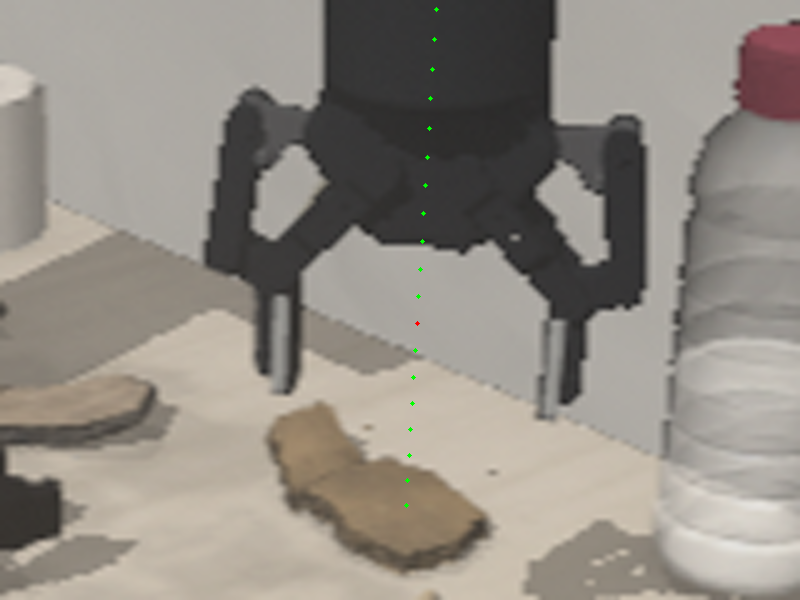

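View pics/a_top.png

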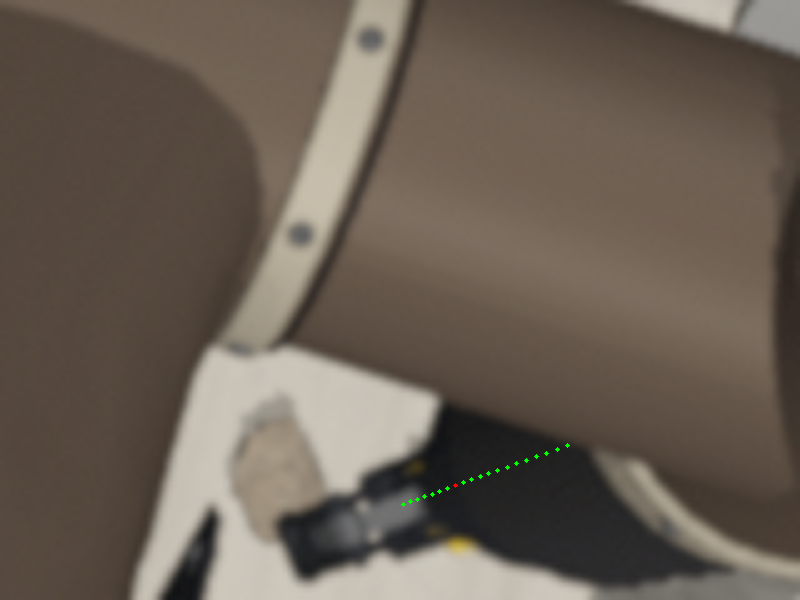

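```bash
python3 -m inch '[0,0,0.1,-1,1, 0,0,0.1,-1,1, 0,0,0.1,-1,1, 0,0,0.1,-1,1, 0,0,0.1,-1,1, 0,0,0.1,-1,1, 0,0,0.1,-1,1, 0,0,0.1,-1,1, 0,0,0.1,-1,1, 0,0,0.1,-1,1, 0,0,0.1,-1,1, 0,0,0.1,-1,1, 0,0,0.1,-1,1, 0,0,0.1,-1,1, 0,0,0.1,-0.8,1]'
cat >> h.py <<'E'
def plan(tx,ty,ang=None,tz=None):
    s=arm.state();p=s['tcp_pos'];R=s['tool_rot'];a=np.degrees(np.arctan2(R[1,0],R[0,0]))
    d=np.array([tx-p[0],ty-p[1],0 if tz is None else tz-p[2]])
    print("tcp",np.round(p,4),"ang %.1f"%a,"tool shift mm",np.round(R.T@d*1e3,1),"units",np.round(R.T@d/.04,3),"" if ang is None else "turn units %.2f"%(-(((ang-a+180)%360)-180)/4),"F",np.round(s['wrist_force'],1),"gap",round(s['finger_gap']*1e3,1),"t",s['t'])
E
python3 -c "
from h import *
plan(.522,-.331,171,0.06)"
```

```text
t: 3.3
tcp_pos: [0.4865, -0.3638, 0.1002]
tool_rot: [[-0.99, 0.139, -0.009], [0.139, 0.99, 0.007], [0.01, 0.005, -1.0]]
wrist_force: [0.3, -0.2, -0.1]
finger_gap: 0.0853
tcp [ 0.4865 -0.3638  0.1002] ang 172.0 tool shift mm [-31.   37.2  40.1] units [-0.776  0.931  1.003] turn units 0.26 F [ 0.3 -0.2 -0.1] gap 85.3 t 3.3
```

```bash
python3 -m inch '[-0.2,0.24,0.25,0.06,1, -0.2,0.24,0.25,0.06,1, -0.2,0.24,0.25,0.06,1, -0.18,0.21,0.25,0.06,1, 0,0,0,0,1]'
python3 - <<'E'
from h import *
plan(.522,-.331,171,0.02)
for n in("scene","top"):
    im=arm.get_image(n)[:,:,::-1].copy();cv2.imwrite(f"pics/raw2_{n}.png",im)
    x,y=(330,200) if n=="scene" else (350,180)
    cv2.imwrite(f"pics/b_{n}.png",cv2.resize(im[y:y+120,x:x+150],None,fx=5,fy=5,interpolation=cv2.INTER_CUBIC))
E
```

```text
t: 3.92
tcp_pos: [0.5236, -0.3298, 0.0564]
tool_rot: [[-0.987, 0.161, -0.011], [0.161, 0.987, 0.007], [0.012, 0.006, -1.0]]
wrist_force: [-0.1, 0.8, -0.1]
finger_gap: 0.0855
tcp [ 0.5236 -0.3298  0.0564] ang 170.7 tool shift mm [ 1.  -1.6 36.4] units [ 0.025 -0.041  0.909] turn units -0.07 F [-0.1  0.8 -0.1] gap 85.5 t 3.925
```

View pics/b_scene.png

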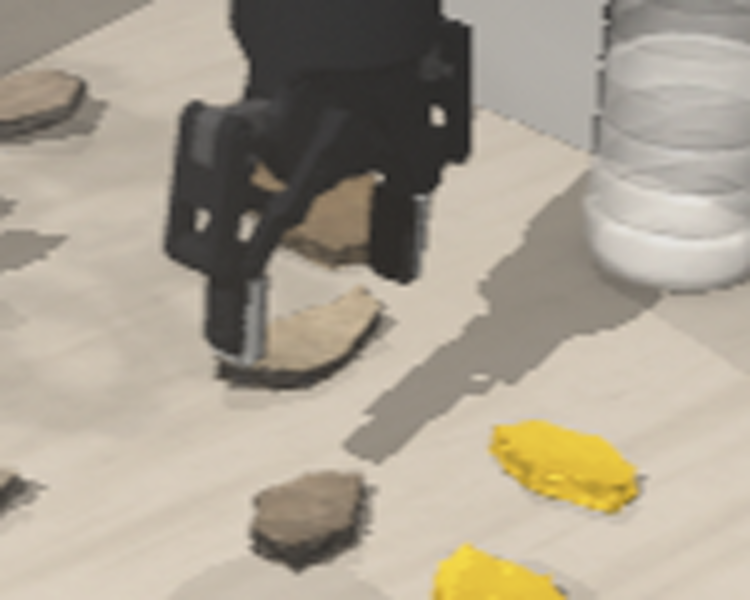

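View pics/b_top.png

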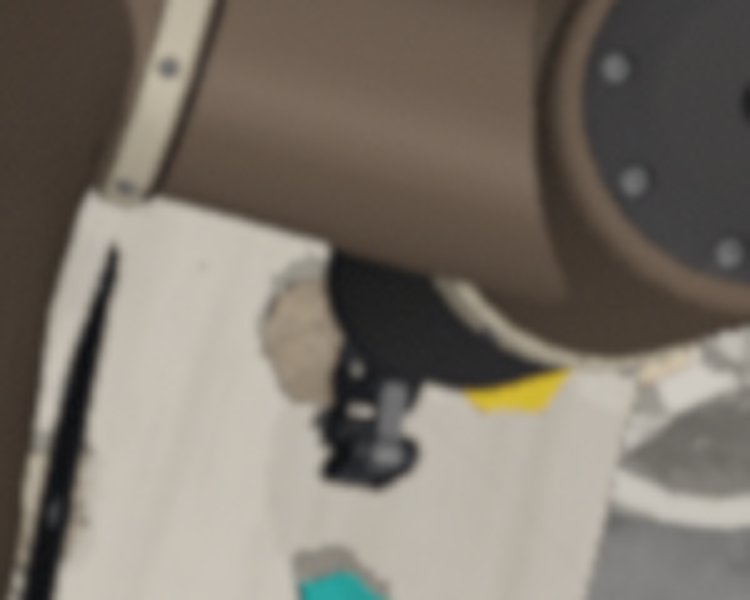

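```bash
python3 - <<'E'
from h import *
s=arm.state();p=s['tcp_pos'];R=s['tool_rot']
for z in(0,-.013,-.026,-.04):
    print(z,[np.round(proj("scene",p+R@[g,0,z]),0) for g in(.0425,-.0425,.057,-.057)])
for z in (.015,0.05,.1,.15): print(proj("scene",[.5236,-.3298,z]))
E
```

```text
0 [array([377., 289.]), array([405., 273.]), array([372., 292.]), array([410., 271.])]
-0.013 [array([377., 283.]), array([406., 268.]), array([372., 286.]), array([410., 265.])]
-0.026 [array([377., 277.]), array([406., 262.]), array([372., 280.]), array([411., 259.])]
-0.04 [array([378., 271.]), array([407., 256.]), array([372., 273.]), array([411., 253.])]
[390.29634997 299.40004419]
[391.00942734 284.23488557]
[392.06955417 261.68895681]
[393.18166757 238.03741932]
```

```bash
python3 -m inch '[0,-0.03,0.25,0,1, 0,0,0.25,0,1, 0,0,0.25,0,1, 0,0,0.15,0,1, 0,0,0,0,1]'
python3 - <<'E'
from h import *
plan(.522,-.331,171,0.0)
for n in("scene","top"):
    im=arm.get_image(n)[:,:,::-1].copy();cv2.imwrite(f"pics/raw3_{n}.png",im)
    x,y=(330,220) if n=="scene" else (350,180)
    cv2.imwrite(f"pics/d_{n}.png",cv2.resize(im[y:y+110,x:x+140],None,fx=5.4,fy=5.4,interpolation=cv2.INTER_CUBIC))
E
```

```text
t: 4.65
tcp_pos: [0.5223, -0.3324, 0.0192]
tool_rot: [[-0.987, 0.163, -0.009], [0.163, 0.987, 0.007], [0.01, 0.005, -1.0]]
wrist_force: [-0.7, 0.1, -0.1]
finger_gap: 0.0853
tcp [ 0.5223 -0.3324  0.0192] ang 170.6 tool shift mm [ 0.3  1.2 19.2] units [0.008 0.03  0.481] turn units -0.09 F [-0.7  0.1 -0.1] gap 85.3 t 4.65
```

View pics/d_scene.png

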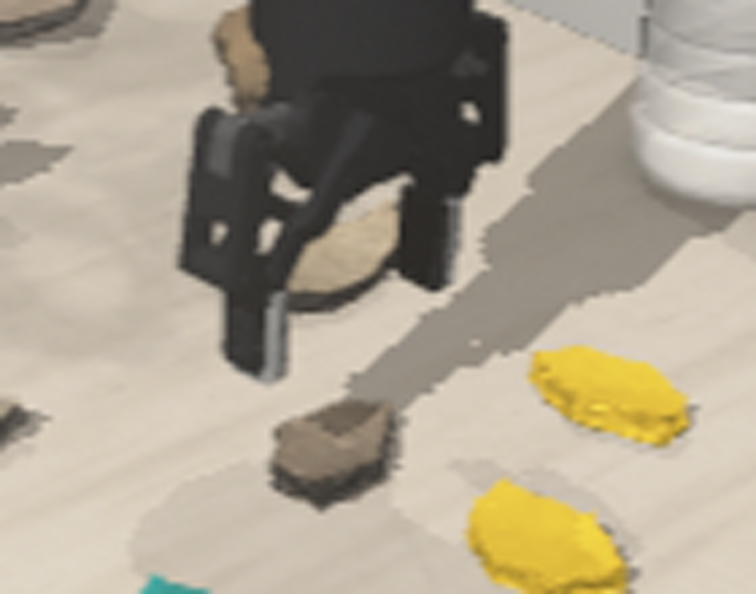

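View pics/d_top.png

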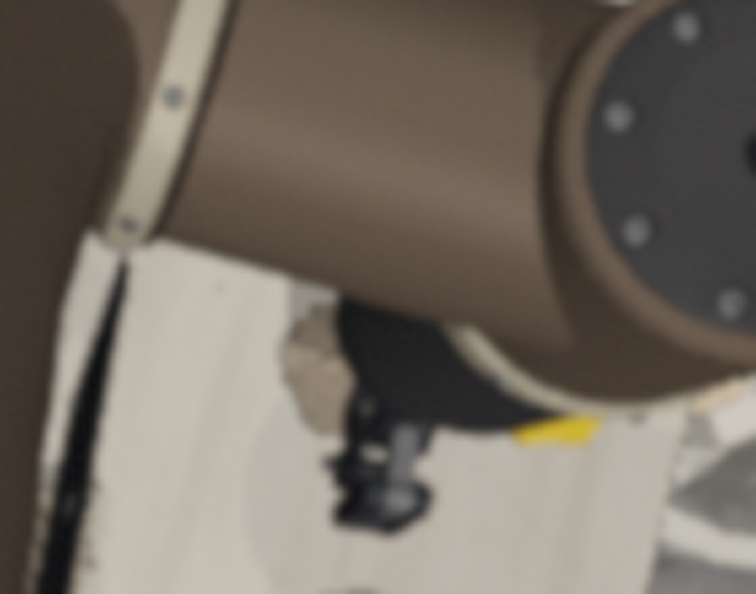

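```bash
python3 -m inch '[0,0.03,0.2,-0.08,1, 0,0,0.2,0,1, 0,0,0.15,0,1, 0,0,0,0,1]'
python3 - <<'E'
from h import *
plan(.522,-.331,171,0.0)
for n in("scene",):
    im=arm.get_image(n)[:,:,::-1].copy();cv2.imwrite(f"pics/raw4_{n}.png",im)
    x,y=(330,220) if n=="scene" else (350,180)
    cv2.imwrite(f"pics/e_{n}.png",cv2.resize(im[y:y+110,x:x+140],None,fx=5.4,fy=5.4,interpolation=cv2.INTER_CUBIC))
E
```

```text
t: 5.25
tcp_pos: [0.5231, -0.331, -0.0032]
tool_rot: [[-0.988, 0.156, -0.007], [0.156, 0.988, 0.006], [0.008, 0.005, -1.0]]
wrist_force: [0.4, 0.2, 0.6]
finger_gap: 0.0852
tcp [ 0.5231 -0.331  -0.0032] ang 171.0 tool shift mm [ 1.2 -0.1 -3.2] units [ 0.029 -0.003 -0.08 ] turn units 0.00 F [0.4 0.2 0.6] gap 85.2 t 5.25
```

View pics/e_scene.png

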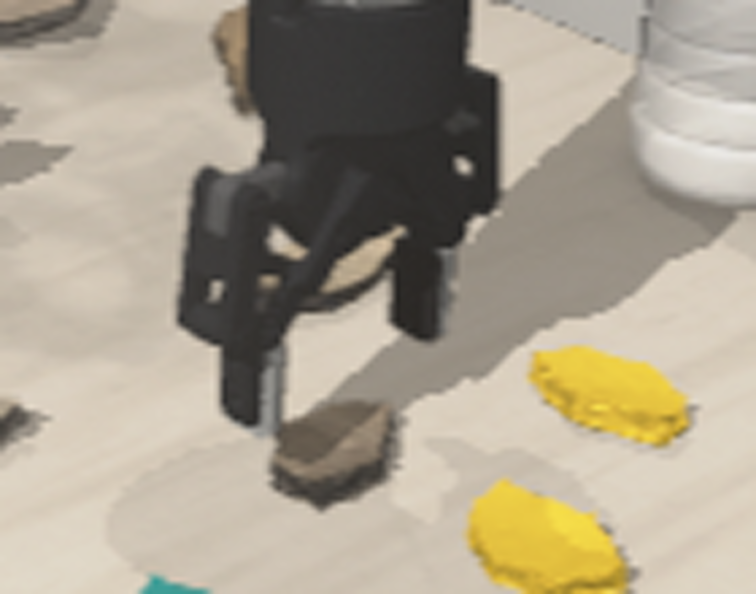

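```bash
python3 - <<'E'
from h import *
p=np.array([.5223,-.3324,.0192]);ax=np.array([-.987,.163,0])
for z in(.03,.06,.09,.12): 
    q=p+ax*.057;q[2]=z;q2=p+ax*.0425;q2[2]=z;print(z,(proj("top",q)-[350,180])*5.4,(proj("top",q2)-[350,180])*5.4)
E
```

```text
0.03 [321.75318566 501.67716728] [327.3220765  467.62008095]
0.06 [336.5072648 498.5029284] [342.22018738 463.39767254]
0.09 [352.20585172 495.12548515] [358.07013476 458.90549554]
0.12 [368.94264188 491.5246796 ] [374.96614765 454.11684365]
```

```bash
python3 -m inch '[0.02,0,0.12,0,1, 0,0,0.1,0,1, 0,0,0,0,1]'
python3 - <<'E'
from h import *
plan(.522,-.331,171,0.0)
for n in("scene",):
    im=arm.get_image(n)[:,:,::-1].copy();cv2.imwrite(f"pics/raw5_{n}.png",im)
    x,y=(350,240)
    cv2.imwrite(f"pics/e5_{n}.png",cv2.resize(im[y:y+80,x:x+100],None,fx=7.4,fy=7.4,interpolation=cv2.INTER_CUBIC))
E
```

```text
t: 5.68
tcp_pos: [0.5227, -0.331, -0.012]
tool_rot: [[-0.988, 0.156, -0.006], [0.156, 0.988, 0.006], [0.007, 0.005, -1.0]]
wrist_force: [-0.1, 0.8, -0.1]
finger_gap: 0.0856
tcp [ 0.5227 -0.331  -0.012 ] ang 171.0 tool shift mm [  0.8  -0.  -12. ] units [ 0.02  -0.    -0.299] turn units 0.00 F [-0.1  0.8 -0.1] gap 85.6 t 5.675
```

View pics/e5_scene.png

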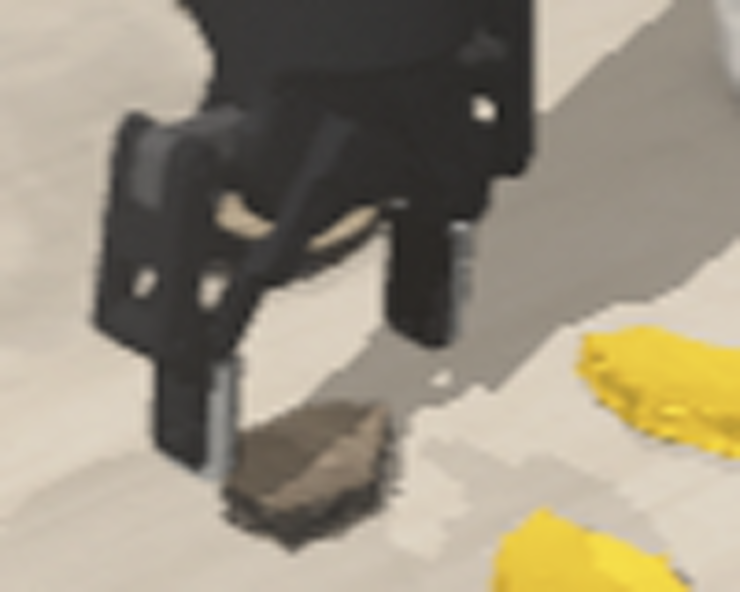

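```bash
python3 -m inch '[0,0,0.05,0,1, 0,0,0.05,0,1]'; python3 -m inch '[0,0,0.05,0,1, 0,0,0.05,0,1]'
python3 - <<'E'
from h import *
plan(.522,-.331,171,0.0)
im=arm.get_image("scene")[:,:,::-1].copy()
x,y=(350,240)
cv2.imwrite(f"pics/e6_scene.png",cv2.resize(im[y:y+80,x:x+100],None,fx=7.4,fy=7.4,interpolation=cv2.INTER_CUBIC))
E
```

```text
t: 5.98
tcp_pos: [0.5231, -0.3312, -0.0156]
tool_rot: [[-0.988, 0.156, -0.006], [0.156, 0.988, 0.005], [0.006, 0.005, -1.0]]
wrist_force: [0.7, -0.6, 0.6]
finger_gap: 0.0854
t: 6.22
tcp_pos: [0.5231, -0.3312, -0.0199]
tool_rot: [[-0.988, 0.156, -0.005], [0.156, 0.988, 0.005], [0.006, 0.005, -1.0]]
wrist_force: [-0.5, -0.6, -0.1]
finger_gap: 0.0855
tcp [ 0.5231 -0.3312 -0.0199] ang 171.0 tool shift mm [  1.2   0.1 -19.9] units [ 0.031  0.002 -0.497] turn units 0.00 F [-0.5 -0.6 -0.1] gap 85.5 t 6.225
```

View pics/e6_scene.png

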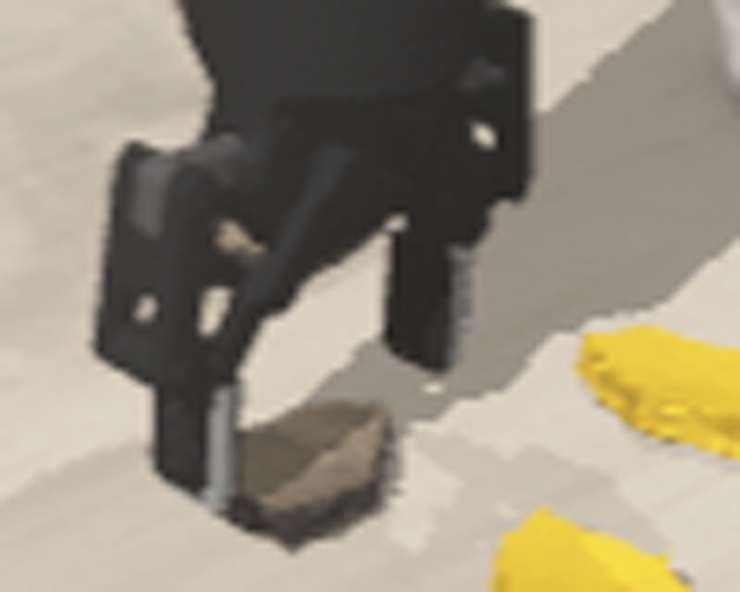

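```bash
python3 -m inch '[0,0,0,0,0.69, 0,0,0,0,0.69, 0,0,0,0,0.69]' 20
python3 - <<'E'
from h import *
plan(.522,-.331,171,0.0)
im=arm.get_image("scene")[:,:,::-1].copy()
x,y=(350,240)
cv2.imwrite(f"pics/e7_scene.png",cv2.resize(im[y:y+80,x:x+100],None,fx=7.4,fy=7.4,interpolation=cv2.INTER_CUBIC))
E
```

```text
t: 6.65
tcp_pos: [0.523, -0.3311, -0.0202]
tool_rot: [[-0.988, 0.156, -0.006], [0.156, 0.988, 0.006], [0.007, 0.005, -1.0]]
wrist_force: [0.0, -0.6, -0.2]
finger_gap: 0.0722
tcp [ 0.523  -0.3311 -0.0202] ang 171.0 tool shift mm [  1.1   0.1 -20.2] units [ 0.027  0.001 -0.504] turn units 0.00 F [ 0.  -0.6 -0.2] gap 72.2 t 6.65
```

View pics/e7_scene.png

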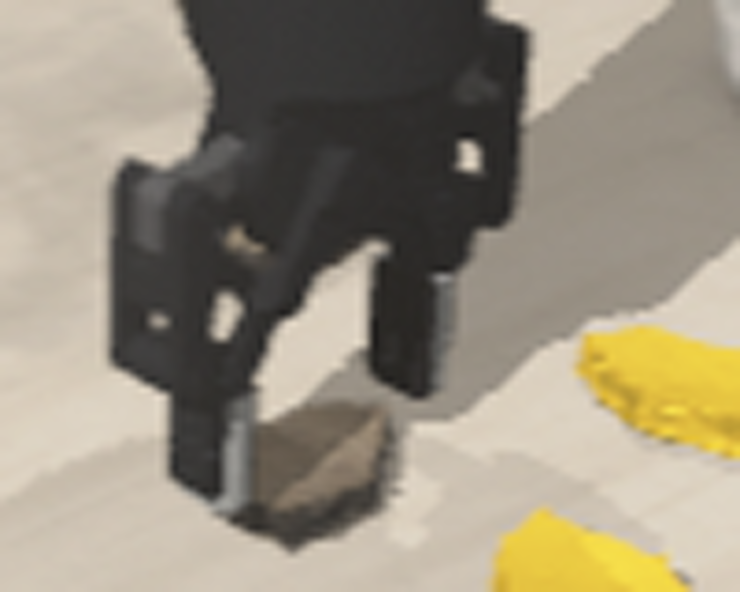

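```bash
python3 - <<'E'
from h import *
p=np.array([.523,-.3311,-.0202]);R=arm.state()['tool_rot']
for z in(0,.005,.01,.015):
    r=[]
    for x,y in((.036,-.011),(.043,-.011),(-.036,-.011),(-.036,.011)):
        q=p+R@[x,y,0];q[2]=z;r.append(np.round((proj("scene",q)-[350,240]+.5)*7.4))
    print(z,r)
E
python3 -m inch '[0,0,0.05,0,0.69, 0,0,0.03,0,0.69]'
```

```text
0 [array([246., 565.]), array([228., 576.]), array([420., 456.]), array([356., 425.])]
0.005 [array([247., 549.]), array([229., 560.]), array([421., 441.]), array([357., 410.])]
0.01 [array([247., 533.]), array([229., 544.]), array([422., 425.]), array([358., 394.])]
0.015 [array([248., 517.]), array([230., 528.]), array([423., 410.]), array([359., 379.])]
t: 6.95
tcp_pos: [0.523, -0.3311, -0.0234]
tool_rot: [[-0.988, 0.156, -0.006], [0.156, 0.988, 0.005], [0.006, 0.005, -1.0]]
wrist_force: [1.0, -1.1, 0.0]
finger_gap: 0.072
```

```bash
python3 -m inch '[0,0,0.07,0,0.69, 0,0,0.05,0,0.69]';python3 -m inch '[0,0,0.06,0,0.69, 0,0,0.04,0,0.69, 0,0,0,0,0.69]'
python3 - <<'E'
from h import *
plan(.522,-.331,171,0.0)
im=arm.get_image("scene")[:,:,::-1].copy()
x,y=(350,240)
cv2.imwrite(f"pics/e8_scene.png",cv2.resize(im[y:y+80,x:x+100],None,fx=7.4,fy=7.4,interpolation=cv2.INTER_CUBIC))
E
```

```text
t: 7.2
tcp_pos: [0.5229, -0.3311, -0.0286]
tool_rot: [[-0.988, 0.156, -0.006], [0.156, 0.988, 0.006], [0.006, 0.005, -1.0]]
wrist_force: [-0.5, 0.7, -1.3]
finger_gap: 0.0722
t: 7.58
tcp_pos: [0.5227, -0.331, -0.0332]
tool_rot: [[-0.988, 0.156, -0.006], [0.156, 0.988, 0.006], [0.007, 0.005, -1.0]]
wrist_force: [-0.5, -1.3, -0.5]
finger_gap: 0.0722
tcp [ 0.5227 -0.331  -0.0332] ang 171.0 tool shift mm [  1.    0.  -33.2] units [ 0.024  0.    -0.83 ] turn units 0.00 F [-0.5 -1.3 -0.5] gap 72.2 t 7.575
```

View pics/e8_scene.png

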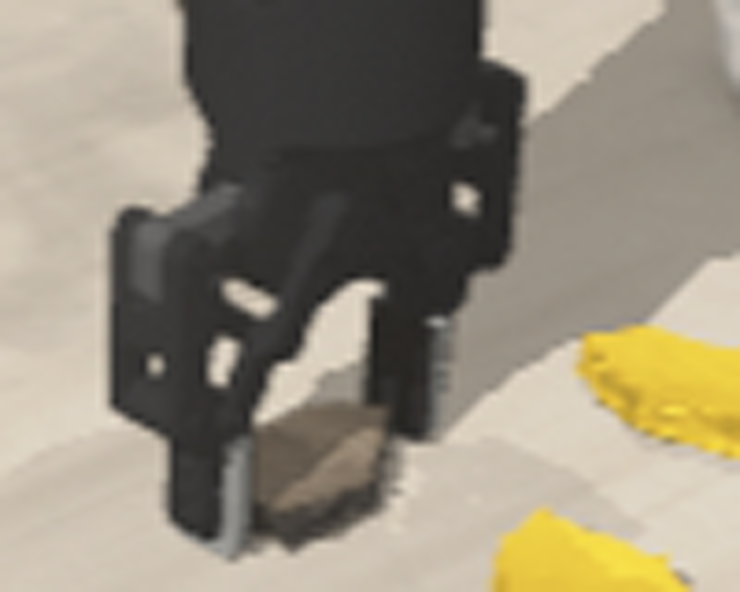

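```bash
python3 -m inch '[0,0,0,0,0.3, 0,0,0,0,0.3, 0,0,0,0,0.1, 0,0,0,0,0.1]' 22
python3 - <<'E'
from h import *
plan(.522,-.331,171,0.0)
im=arm.get_image("scene")[:,:,::-1].copy()
x,y=(350,240)
cv2.imwrite(f"pics/e9_scene.png",cv2.resize(im[y:y+80,x:x+100],None,fx=7.4,fy=7.4,interpolation=cv2.INTER_CUBIC))
E
```

```text
t: 8.12
tcp_pos: [0.5245, -0.3315, -0.0321]
tool_rot: [[-0.988, 0.156, -0.003], [0.156, 0.988, 0.004], [0.004, 0.004, -1.0]]
wrist_force: [0.2, 0.6, -0.5]
finger_gap: 0.0594
tcp [ 0.5245 -0.3315 -0.0321] ang 171.0 tool shift mm [  2.7   0.2 -32.1] units [ 0.067  0.006 -0.802] turn units 0.01 F [ 0.2  0.6 -0.5] gap 59.4 t 8.125
```

View pics/e9_scene.png

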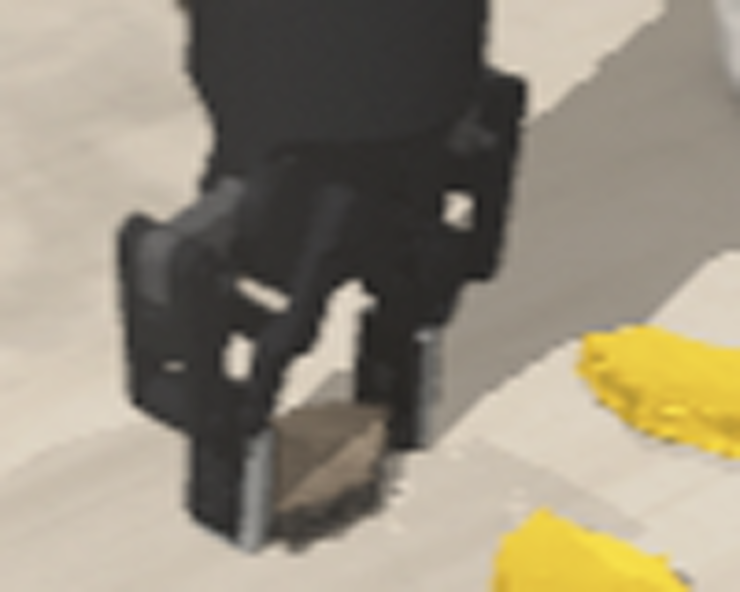

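```bash
python3 -m inch '[0,0,-0.2,0,0.1, 0,0,-0.4,0,0.1, 0,0,-0.5,0,0.1, 0,0,-0.5,0,0.1, 0,0,-0.5,0,0.1, 0,0,-0.4,0,0.1, 0,0,0,0,0.1]'
python3 - <<'E'
from h import *
t=JT((0,-3,30));print(t);plan(t[0],t[1],163.7,0.06)
im=arm.get_image("scene")[:,:,::-1].copy()
x,y=(330,200)
cv2.imwrite(f"pics/e10_scene.png",cv2.resize(im[y:y+110,x:x+140],None,fx=5.4,fy=5.4,interpolation=cv2.INTER_CUBIC))
E
```

```text
t: 9.05
tcp_pos: [0.5256, -0.3325, 0.0772]
tool_rot: [[-0.988, 0.155, 0.001], [0.155, 0.988, 0.003], [-0.0, 0.003, -1.0]]
wrist_force: [0.9, 0.9, -0.7]
finger_gap: 0.0597
[0.4652167  0.03924899 0.03      ]
tcp [ 0.5256 -0.3325  0.0772] ang 171.1 tool shift mm [117.4 357.8  18.3] units [2.934 8.944 0.457] turn units 1.84 F [ 0.9  0.9 -0.7] gap 59.7 t 9.05
```

View pics/e10_scene.png

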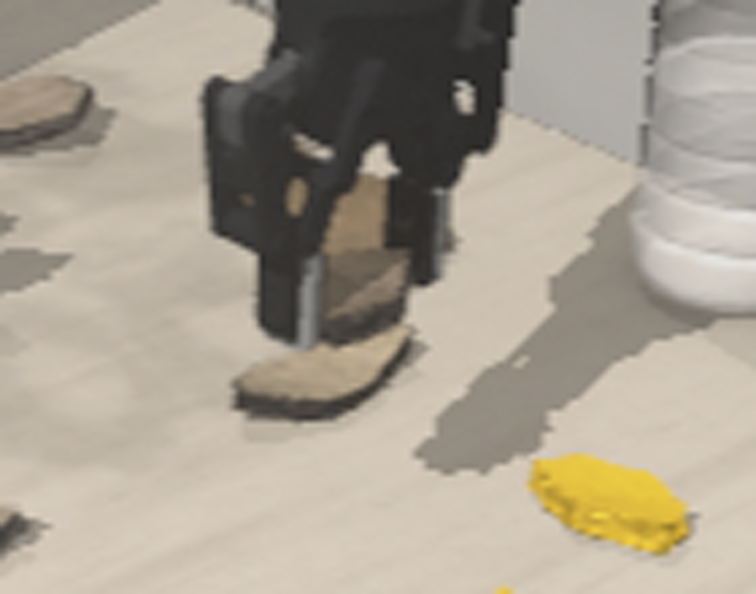

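```bash
python3 -m inch '[0.1,0.4,0,0.1,0.1, 0.28,0.8,0,0.2,0.1, 0.28,0.85,0,0.2,0.1, 0.28,0.85,0,0.2,0.1, 0.28,0.85,0,0.2,0.1, 0.28,0.85,0,0.2,0.1, 0.28,0.85,0,0.2,0.1, 0.28,0.85,0,0.2,0.1, 0.28,0.85,0,0.2,0.1, 0.28,0.8,0,0.1,0.1, 0,0.4,0,0,0.1, 0,0,0,0,0.1]'
python3 - <<'E'
from h import *
t=JT((0,-3,30));plan(t[0],t[1],163.7,0.06)
E
```

```text
t: 10.6
tcp_pos: [0.4851, 0.0326, 0.0682]
tool_rot: [[-0.959, 0.284, -0.018], [0.284, 0.959, 0.004], [0.018, -0.002, -1.0]]
wrist_force: [-0.7, -0.5, -1.0]
finger_gap: 0.0601
tcp [0.4851 0.0326 0.0682] ang 163.5 tool shift mm [20.8  0.7  8.6] units [0.519 0.018 0.214] turn units -0.05 F [-0.7 -0.5 -1. ] gap 60.1 t 10.6
```

```bash
python3 -m inch '[0.26,0,0,0,0.1, 0.26,0,0,0,0.1, 0,0,0,0,0.1, 0,0,0,0,0.1]'
python3 - <<'E'
from h import *
t=JT((0,-3,30));plan(t[0],t[1],163.7,0.06)
for n,x,y in(("scene",190,150),("top",180,180)):
    im=arm.get_image(n)[:,:,::-1].copy();cv2.imwrite(f"pics/raw11_{n}.png",im)
    cv2.imwrite(f"pics/e11_{n}.png",cv2.resize(im[y:y+140,x:x+180],None,fx=4.3,fy=4.3,interpolation=cv2.INTER_CUBIC))
E
```

```text
t: 11.1
tcp_pos: [0.4625, 0.0368, 0.068]
tool_rot: [[-0.958, 0.286, -0.02], [0.286, 0.958, 0.003], [0.02, -0.003, -1.0]]
wrist_force: [0.9, 0.1, -0.3]
finger_gap: 0.0595
tcp [0.4625 0.0368 0.068 ] ang 163.4 tool shift mm [-2.1  3.2  7.9] units [-0.052  0.08   0.198] turn units -0.09 F [ 0.9  0.1 -0.3] gap 59.5 t 11.1
```

View pics/e11_scene.png

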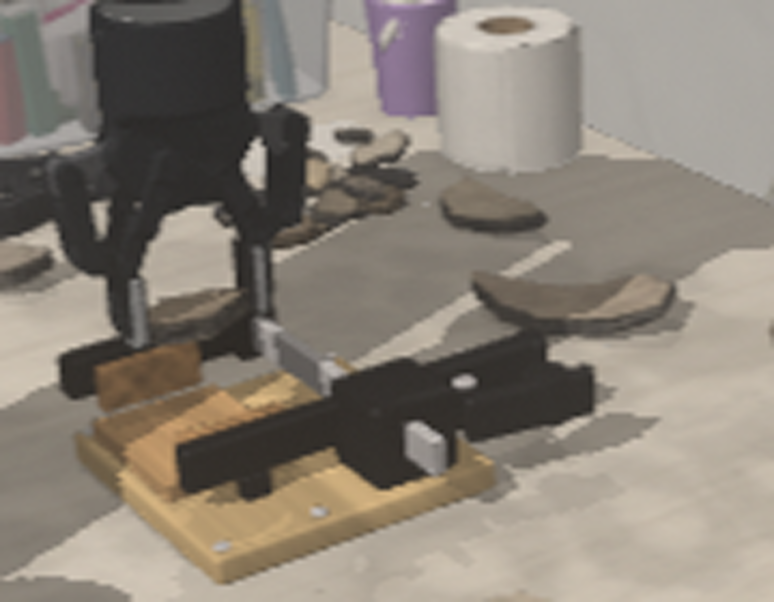

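View pics/e11_top.png

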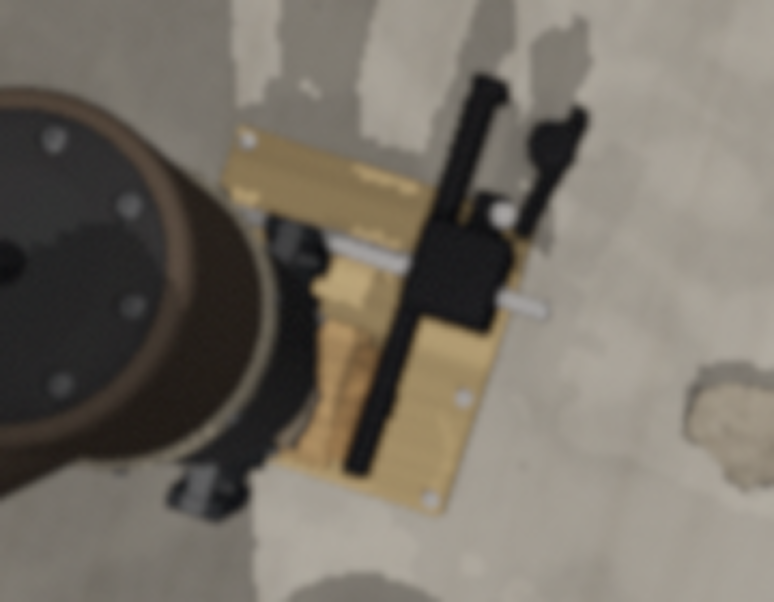

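```bash
python3 -m inch '[-0.05,0.08,0.2,0,0.1, 0,0,0.3,0,0.1, 0,0,0.3,0,0.1, 0,0,0.25,0,0.1, 0,0,0,0,0.1]'
python3 - <<'E'
from h import *
t=JT((0,-3,30));plan(t[0],t[1],163.7,0.0)
for n,x,y in(("scene",190,180),("top",180,180)):
    im=arm.get_image(n)[:,:,::-1].copy();cv2.imwrite(f"pics/raw12_{n}.png",im)
    cv2.imwrite(f"pics/e12_{n}.png",cv2.resize(im[y:y+110,x:x+140],None,fx=5.4,fy=5.4,interpolation=cv2.INTER_CUBIC))
E
```

```text
t: 11.82
tcp_pos: [0.4644, 0.0391, 0.0218]
tool_rot: [[-0.958, 0.287, -0.022], [0.287, 0.958, 0.002], [0.021, -0.004, -1.0]]
wrist_force: [0.3, -0.5, 0.6]
finger_gap: 0.0596
tcp [0.4644 0.0391 0.0218] ang 163.3 tool shift mm [-1.2  0.5 21.7] units [-0.031  0.011  0.543] turn units -0.10 F [ 0.3 -0.5  0.6] gap 59.6 t 11.825
```

View pics/e12_scene.png

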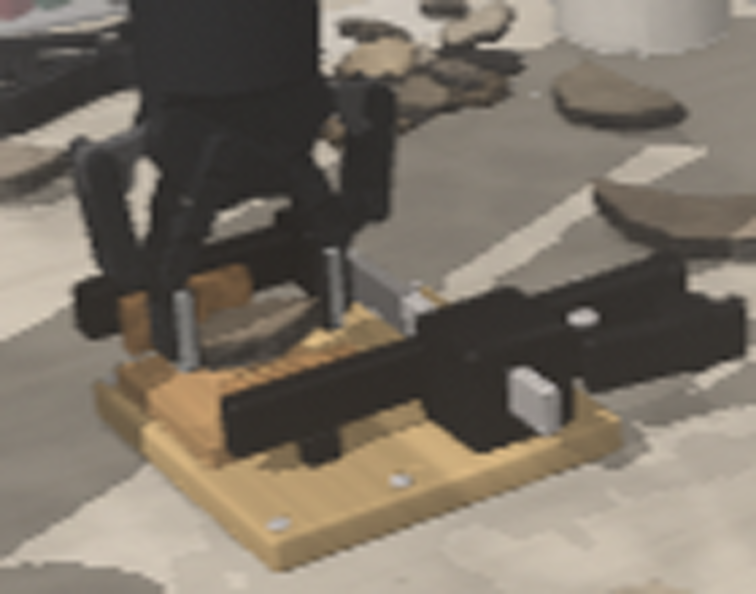

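```bash
python3 -m inch '[-0.03,0.01,0.2,0,0.1, 0,0,0.2,0,0.1, 0,0,0.1,0,0.1, 0,0,0,0,0.1]'; python3 -m inch '[0,0,0.05,0,0.1, 0,0,0,0,0.1]'
```

```text
t: 12.42
tcp_pos: [0.4666, 0.0398, 0.0019]
tool_rot: [[-0.958, 0.287, -0.019], [0.287, 0.958, 0.003], [0.019, -0.002, -1.0]]
wrist_force: [-0.9, 0.1, -0.4]
finger_gap: 0.0596
t: 12.68
tcp_pos: [0.4667, 0.0399, -0.0001]
tool_rot: [[-0.958, 0.287, -0.018], [0.287, 0.958, 0.004], [0.019, -0.002, -1.0]]
wrist_force: [-0.5, -0.1, -0.0]
finger_gap: 0.0596
```

```bash
python3 - <<'E'
from h import *
t=JT((0,-3,30));plan(t[0],t[1],163.7,0.0)
for n,x,y in(("scene",190,180),):
    im=arm.get_image(n)[:,:,::-1].copy();cv2.imwrite(f"pics/raw13_{n}.png",im)
    cv2.imwrite(f"pics/e13_{n}.png",cv2.resize(im[y:y+110,x:x+140],None,fx=5.4,fy=5.4,interpolation=cv2.INTER_CUBIC))
E
```

```text
tcp [ 4.667e-01  3.990e-02 -1.000e-04] ang 163.3 tool shift mm [ 1.2 -1.  -0. ] units [ 0.03  -0.025 -0.001] turn units -0.09 F [-0.5 -0.1 -0. ] gap 59.6 t 12.675
```

View pics/e13_scene.png

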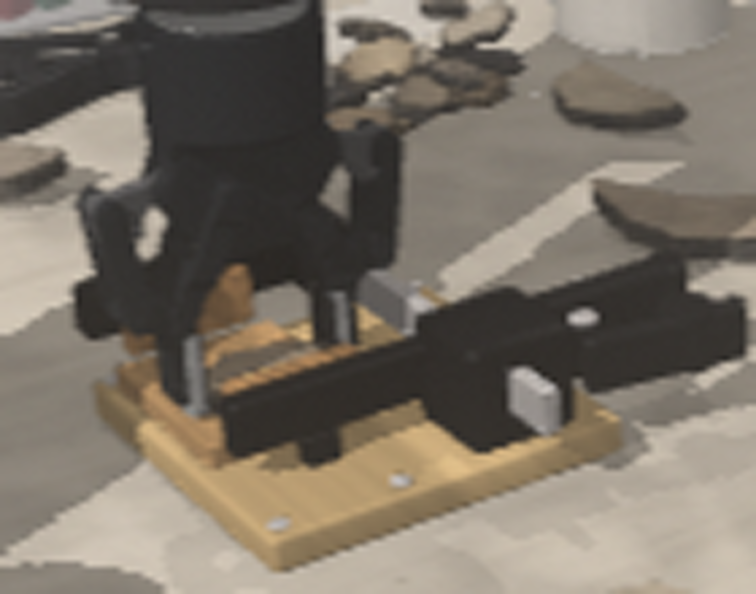

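```bash
python3 -m inch '[0,0,0.035,0,0.1, 0,0,0.0,0,0.1]'; python3 -m inch '[0,0,0.03,0,0.1, 0,0,0,0,0.1]'
```

```text
t: 12.98
tcp_pos: [0.4669, 0.04, -0.0012]
tool_rot: [[-0.958, 0.287, -0.018], [0.287, 0.958, 0.004], [0.018, -0.001, -1.0]]
wrist_force: [0.3, 0.5, -0.8]
finger_gap: 0.0599
t: 13.22
tcp_pos: [0.4671, 0.04, -0.0017]
tool_rot: [[-0.958, 0.286, -0.017], [0.286, 0.958, 0.004], [0.018, -0.001, -1.0]]
wrist_force: [-2.0, -0.0, 0.9]
finger_gap: 0.0597
```

```bash
python3 -m inch '[0,0,0.03,0,0.1, 0,0,0,0,0.1]'; python3 -m inch '[0,0,0.03,0,0.1, 0,0,0,0,0.1]'
```

```text
t: 13.48
tcp_pos: [0.4673, 0.04, -0.0017]
tool_rot: [[-0.958, 0.286, -0.016], [0.286, 0.958, 0.004], [0.017, -0.001, -1.0]]
wrist_force: [-0.0, 0.1, -1.2]
finger_gap: 0.0594
t: 13.72
tcp_pos: [0.4675, 0.0401, -0.0018]
tool_rot: [[-0.958, 0.285, -0.016], [0.285, 0.958, 0.004], [0.016, -0.001, -1.0]]
wrist_force: [-0.4, 0.6, 0.5]
finger_gap: 0.0594
```

```bash
python3 -m inch '[0,0,0,0,0.69, 0,0,0,0,0.69, 0,0,0,0,0.69]'; python3 -m inch '[0,0,-0.2,0,0.69, 0,0,-0.5,0,0.69, 0,0,-0.6,0,0.69, 0,0,-0.6,0,0.8, 0,0,-0.6,0,1, 0,0,-0.5,0,1, 0,0,0,0,1]'
python3 - <<'E'
from h import *
t=JT((159,-44-32,30));print(t);plan(t[0],t[1],73.7,0.08)
for n,x,y in(("scene",190,180),("top",180,180)):
    im=arm.get_image(n)[:,:,::-1].copy();cv2.imwrite(f"pics/raw14_{n}.png",im)
    cv2.imwrite(f"pics/e14_{n}.png",cv2.resize(im[y:y+110,x:x+140],None,fx=5.4,fy=5.4,interpolation=cv2.INTER_CUBIC))
E
```

```text
t: 14.1
tcp_pos: [0.4677, 0.0401, -0.0021]
tool_rot: [[-0.958, 0.285, -0.015], [0.285, 0.958, 0.004], [0.016, -0.001, -1.0]]
wrist_force: [-0.2, 1.2, -0.3]
finger_gap: 0.0721
t: 14.98
tcp_pos: [0.4697, 0.0394, 0.1242]
tool_rot: [[-0.958, 0.285, -0.015], [0.285, 0.958, 0.004], [0.015, -0.001, -1.0]]
wrist_force: [0.6, -0.9, -1.3]
finger_gap: 0.0856
[ 0.59738586 -0.07538659  0.03      ]
tcp [0.4697 0.0394 0.1242] ang 163.4 tool shift mm [-155.7  -73.6   41.9] units [-3.893 -1.84   1.048] turn units 22.43 F [ 0.6 -0.9 -1.3] gap 85.6 t 14.975
```

View pics/e14_scene.png

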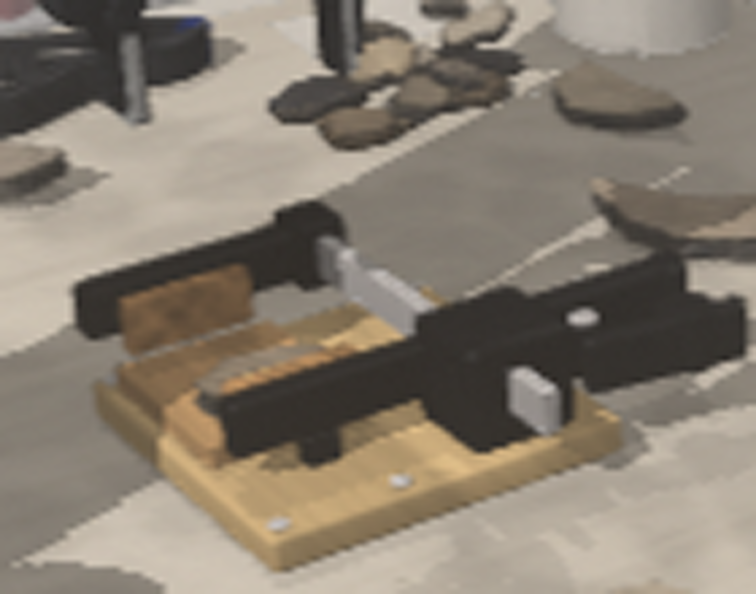

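```bash
python3 -m inch '[-0.8,-0.37,0,0,1, -0.8,-0.37,0,0,1, -0.8,-0.37,0,0,1, -0.8,-0.37,0,0,1, -0.8,-0.37,0,0,1, 0,0,0,1,1, 0,0,0,1,1, 0,0,0,1,1, 0,0,0,1,1, 0,0,0,1,1, 0,0,0,1,1, 0,0,0,1,1, 0,0,0,1,1, 0,0,0,1,1, 0,0,0,1,1, 0,0,0,1,1, 0,0,0,1,1, 0,0,0,1,1, 0,0,0,1,1, 0,0,0,1,1]'
python3 -m inch '[0,0,0,1,1, 0,0,0,1,1, 0,0,0,1,1, 0,0,0,1,1, 0,0,0,1,1, 0,0,0,1,1, 0,0,0,1,1, 0,0,0,0.4,1, 0,0,0,0,1]'
python3 - <<'E'
from h import *
t=JT((159,-44-30,30));plan(t[0],t[1],73.7,0.08)
im=arm.get_image("top")[:,:,::-1].copy();cv2.imwrite("pics/raw15_top.png",im)
cv2.imwrite("pics/e15_top.png",cv2.resize(im[160:300,180:360],None,fx=4.3,fy=4.3,interpolation=cv2.INTER_CUBIC))
im=arm.get_image("scene")[:,:,::-1].copy();cv2.imwrite("pics/raw15_scene.png",im)
cv2.imwrite("pics/e15_scene.png",cv2.resize(im[160:300,190:370],None,fx=4.3,fy=4.3,interpolation=cv2.INTER_CUBIC))
E
```

```text
t: 17.58
tcp_pos: [0.5891, -0.0832, 0.0908]
tool_rot: [[-0.195, 0.979, -0.063], [0.981, 0.195, -0.001], [0.011, -0.062, -0.998]]
wrist_force: [0.1, -0.9, 0.4]
finger_gap: 0.0852
t: 18.7
tcp_pos: [0.5817, -0.0836, 0.0787]
tool_rot: [[0.33, 0.94, -0.084], [0.943, -0.332, -0.003], [-0.031, -0.078, -0.996]]
wrist_force: [0.2, 0.6, -0.3]
finger_gap: 0.0853
tcp [ 0.5817 -0.0836  0.0787] ang 70.7 tool shift mm [14.9 11.8 -2.7] units [ 0.374  0.296 -0.067] turn units -0.75 F [ 0.2  0.6 -0.3] gap 85.3 t 18.7
```

View pics/e15_top.png

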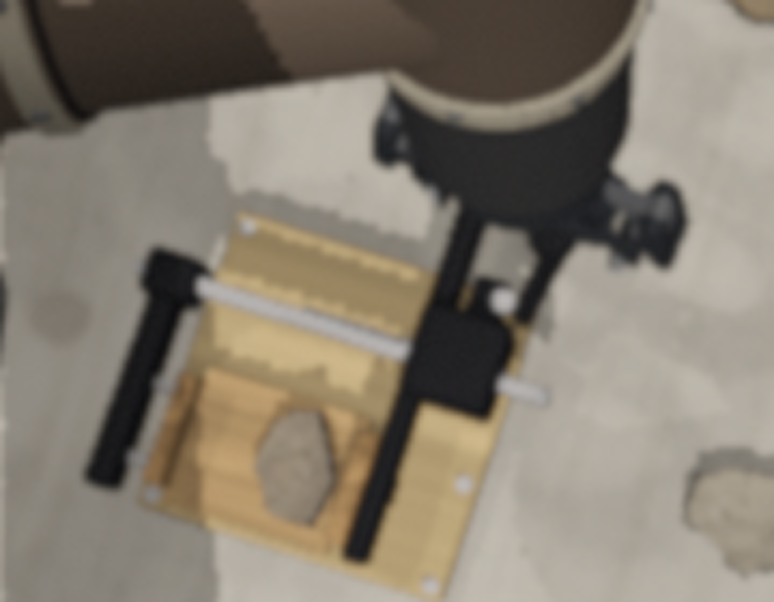

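View pics/e15_scene.png

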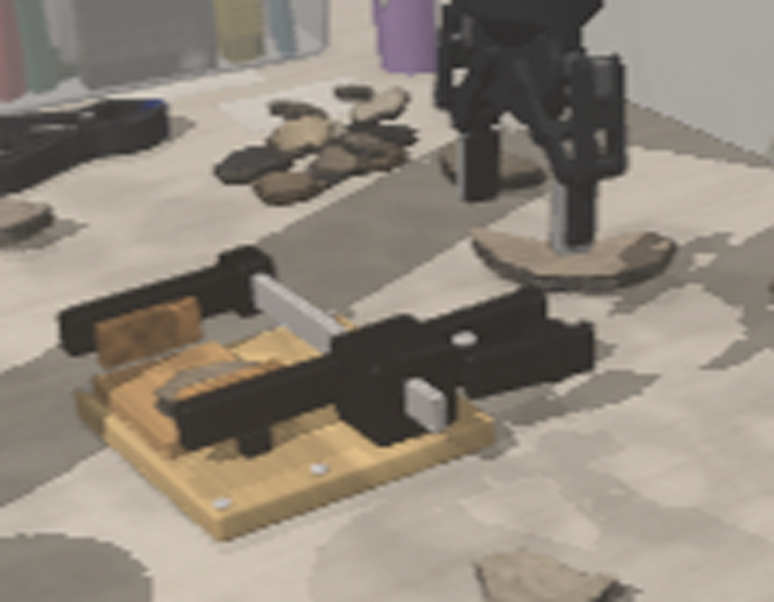

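```bash
cat >> h.py <<'E'
def jplan(jx,jy,z=None,L=.054,ang=73.7):
    s=arm.state();R=s['tool_rot'];p=s['tcp_pos'];q=p-R[:,2]*L
    print("pad mid in jig",toJ(q),"z %.4f"%q[2], "tilt", np.round(R[:,2],3), "xz",np.round(R[2,0],3))
    T=JT((jx,jy,0));plan(p[0]+T[0]-q[0],p[1]+T[1]-q[1],ang,None if z is None else p[2]+z-q[2])
E
python3 -m inch '[0.2,0.15,0,-0.35,1, 0.17,0.15,0,-0.35,1, 0,0,0,-0.05,1, 0,0,0,0,1]'
python3 -c "
from h import *
jplan(159,-75.5,.045)"
```

```text
t: 19.3
tcp_pos: [0.5995, -0.0724, 0.0774]
tool_rot: [[0.275, 0.958, -0.083], [0.961, -0.276, -0.003], [-0.026, -0.079, -0.997]]
wrist_force: [-0.2, 0.3, 0.3]
finger_gap: 0.0854
pad mid in jig [164.5 -71.2] z 0.1313 tilt [-0.083 -0.003 -0.997] xz -0.026
tcp [ 0.5995 -0.0724  0.0774] ang 74.0 tool shift mm [-2.1  1.3 86.5] units [-0.053  0.033  2.163] turn units 0.08 F [-0.2  0.3  0.3] gap 85.4 t 19.3
```

```bash
python3 -m inch '[-0.05,0.03,0.3,0.08,1, 0,0,0.4,0,1, 0,0,0.3,0,1, 0,0,0,0,1]'
python3 - <<'E'
from h import *
jplan(159,-75.5,.045)
im=arm.get_image("top")[:,:,::-1].copy();cv2.imwrite("pics/raw16_top.png",im)
cv2.imwrite("pics/e16_top.png",cv2.resize(im[170:260,250:350],None,fx=6.5,fy=6.5,interpolation=cv2.INTER_CUBIC))
im=arm.get_image("scene")[:,:,::-1].copy();cv2.imwrite("pics/raw16_scene.png",im)
cv2.imwrite("pics/e16_scene.png",cv2.resize(im[160:270,250:370],None,fx=5.4,fy=5.4,interpolation=cv2.INTER_CUBIC))
E
```

```text
t: 19.8
tcp_pos: [0.5952, -0.0753, 0.0337]
tool_rot: [[0.282, 0.956, -0.085], [0.959, -0.283, -0.003], [-0.027, -0.081, -0.996]]
wrist_force: [0.3, -0.2, -0.0]
finger_gap: 0.0855
pad mid in jig [161.3 -75.1] z 0.0875 tilt [-0.085 -0.003 -0.996] xz -0.027
tcp [ 0.5952 -0.0753  0.0337] ang 73.6 tool shift mm [ 0.7  1.2 42.6] units [0.019 0.03  1.065] turn units -0.02 F [ 0.3 -0.2 -0. ] gap 85.5 t 19.8
```

View pics/e16_top.png

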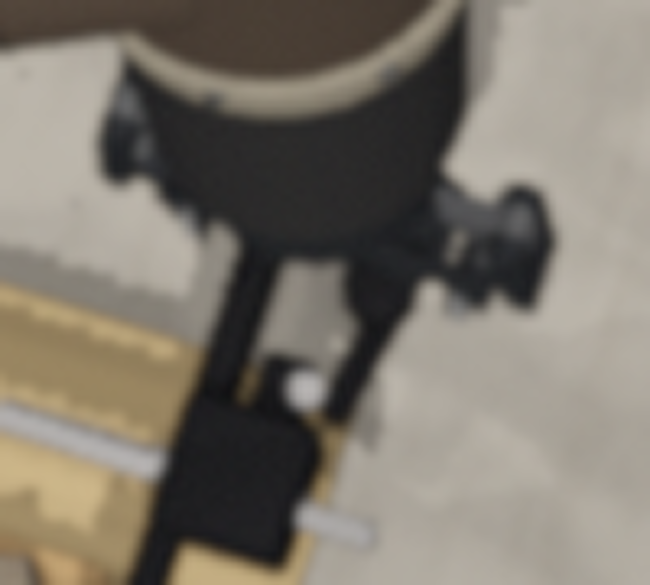

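View pics/e16_scene.png

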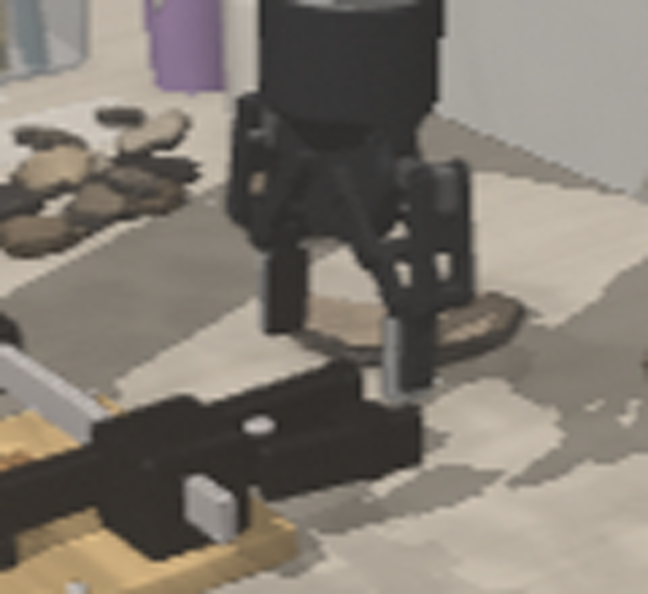

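```bash
python3 - <<'E'
from h import *
R=arm.state()['tool_rot'];p=arm.state()['tcp_pos']
f=lambda q:np.round((proj("scene",q)-[250,160]+.5)*5.4)
for L in(.035,.043,.05):
    print(L,"near",[f(p+R@[-.0427,y,-L]) for y in(-.011,.011)],"far",[f(p+R@[.0427,y,-L]) for y in(-.011,.011)])
for m in [(180,-102,59),(158,-106,59),(158,-106,31),(180,-44,59),(159,-108,45)]: print(m,f(JT(m)))
E
```

```text
0.035 near [array([378., 414.]), array([421., 403.])] far [array([264., 351.]), array([306., 342.])]
0.043 near [array([379., 396.]), array([421., 385.])] far [array([264., 334.]), array([306., 325.])]
0.05 near [array([379., 380.]), array([422., 370.])] far [array([264., 319.]), array([306., 310.])]
(180, -102, 59) [415. 408.]
(158, -106, 59) [379. 426.]
(158, -106, 31) [380. 485.]
(180, -44, 59) [337. 363.]
(159, -108, 45) [384. 457.]
```

```bash
python3 -m inch '[0.02,0.03,0.25,0,1, 0,0,0.3,0,1, 0,0,0.3,0,1, 0,0,0.15,0,1, 0,0,0,0,1]'
python3 - <<'E'
from h import *
jplan(159,-70,.045)
im=arm.get_image("top")[:,:,::-1].copy();cv2.imwrite("pics/raw17_top.png",im)
cv2.imwrite("pics/e17_top.png",cv2.resize(im[170:260,250:350],None,fx=6.5,fy=6.5,interpolation=cv2.INTER_CUBIC))
im=arm.get_image("scene")[:,:,::-1].copy();cv2.imwrite("pics/raw17_scene.png",im)
cv2.imwrite("pics/e17_scene.png",cv2.resize(im[170:280,250:370],None,fx=5.4,fy=5.4,interpolation=cv2.INTER_CUBIC))
E
```

```text
t: 20.52
tcp_pos: [0.5945, -0.0748, -0.0075]
tool_rot: [[0.281, 0.956, -0.082], [0.959, -0.282, -0.003], [-0.026, -0.078, -0.997]]
wrist_force: [0.0, 0.8, -0.2]
finger_gap: 0.0854
pad mid in jig [160.3 -74.8] z 0.0464 tilt [-0.082 -0.003 -0.997] xz -0.026
tcp [ 0.5945 -0.0748 -0.0075] ang 73.7 tool shift mm [ 4.9 -1.2  1.3] units [ 0.122 -0.031  0.033] turn units -0.01 F [ 0.   0.8 -0.2] gap 85.4 t 20.525
```

View pics/e17_scene.png

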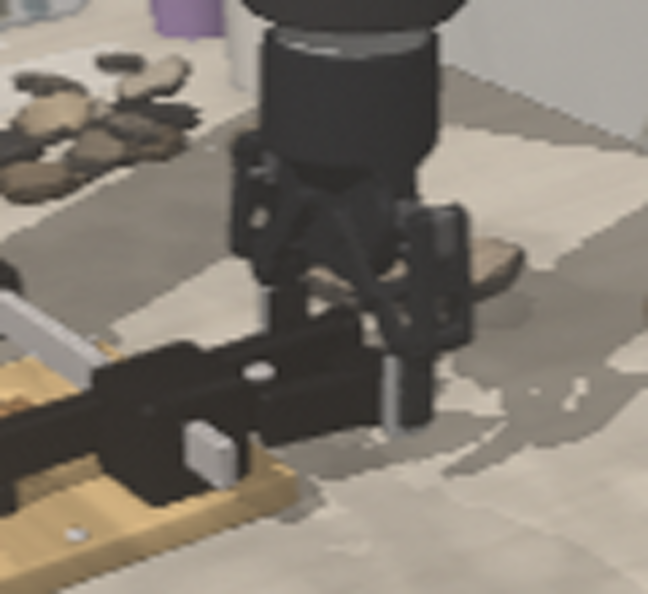

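```bash
python3 -m inch '[0.1,-0.02,0.03,0,1, 0.05,-0.01,0,0,1, 0,0,0,0,1]' 20
python3 -c "
from h import *
jplan(159,-69,.045)"
python3 -m inch '[0,0,0,0,0.75, 0,0,0,0,0.7, 0,0,0,0,0.7]' 20
```

```text
t: 21.0
tcp_pos: [0.5963, -0.068, -0.0071]
tool_rot: [[0.281, 0.956, -0.079], [0.959, -0.282, -0.002], [-0.025, -0.076, -0.997]]
wrist_force: [0.3, -0.1, -0.3]
finger_gap: 0.0854
pad mid in jig [160.  -67.9] z 0.0467 tilt [-0.079 -0.002 -0.997] xz -0.025
tcp [ 0.5963 -0.068  -0.0071] ang 73.7 tool shift mm [-1.1 -0.9  1.8] units [-0.027 -0.022  0.045] turn units -0.01 F [ 0.3 -0.1 -0.3] gap 85.4 t 21.0
t: 21.38
tcp_pos: [0.5962, -0.0689, -0.0065]
tool_rot: [[0.281, 0.956, -0.079], [0.959, -0.282, -0.003], [-0.026, -0.075, -0.997]]
wrist_force: [-0.7, -1.1, 0.9]
finger_gap: 0.0726
```

```bash
python3 -m inch '[0,0,0,0,0.6, 0,0,0,0,0.55, 0,0,0,0,0.55]'; python3 -m inch '[0,0,0,0,0.45, 0,0,0,0,0.41, 0,0,0,0,0.41]'
python3 - <<'E'
from h import *
jplan(159,-69,.045)
im=arm.get_image("scene")[:,:,::-1].copy()
cv2.imwrite("pics/e18_scene.png",cv2.resize(im[170:280,190:340],None,fx=5.3,fy=5.3,interpolation=cv2.INTER_CUBIC))
im=arm.get_image("top")[:,:,::-1].copy()
cv2.imwrite("pics/e18_top.png",cv2.resize(im[180:290,190:340],None,fx=5.3,fy=5.3,interpolation=cv2.INTER_CUBIC))
E
```

```text
t: 21.75
tcp_pos: [0.5965, -0.0701, -0.0058]
tool_rot: [[0.281, 0.956, -0.079], [0.959, -0.282, -0.004], [-0.026, -0.075, -0.997]]
wrist_force: [0.8, -3.0, 1.9]
finger_gap: 0.0661
t: 22.12
tcp_pos: [0.5969, -0.0705, -0.0054]
tool_rot: [[0.281, 0.957, -0.078], [0.959, -0.282, -0.005], [-0.027, -0.074, -0.997]]
wrist_force: [-0.0, -3.9, 3.3]
finger_gap: 0.0605
pad mid in jig [161.2 -70. ] z 0.0484 tilt [-0.078 -0.005 -0.997] xz -0.027
tcp [ 0.5969 -0.0705 -0.0054] ang 73.7 tool shift mm [ 1.1 -1.9  3.6] units [ 0.028 -0.048  0.089] turn units -0.00 F [-0.  -3.9  3.3] gap 60.5 t 22.125
```

View pics/e18_scene.png

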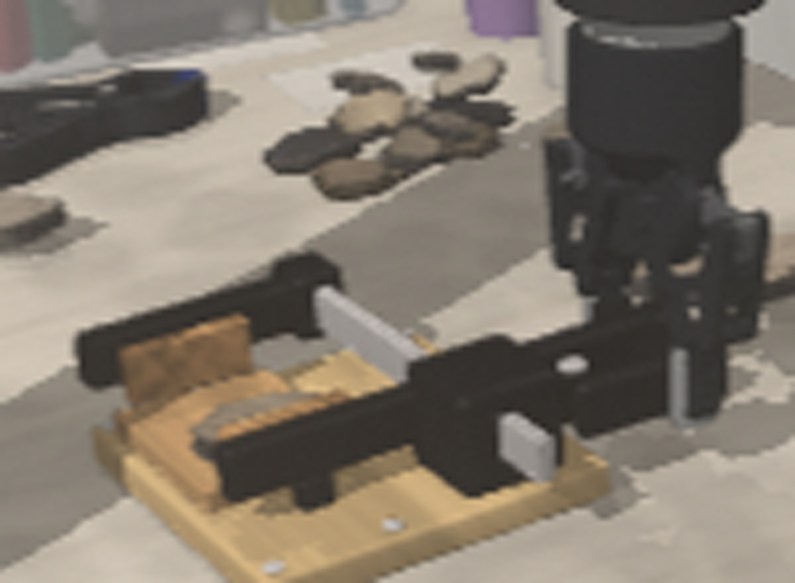

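View pics/e18_top.png

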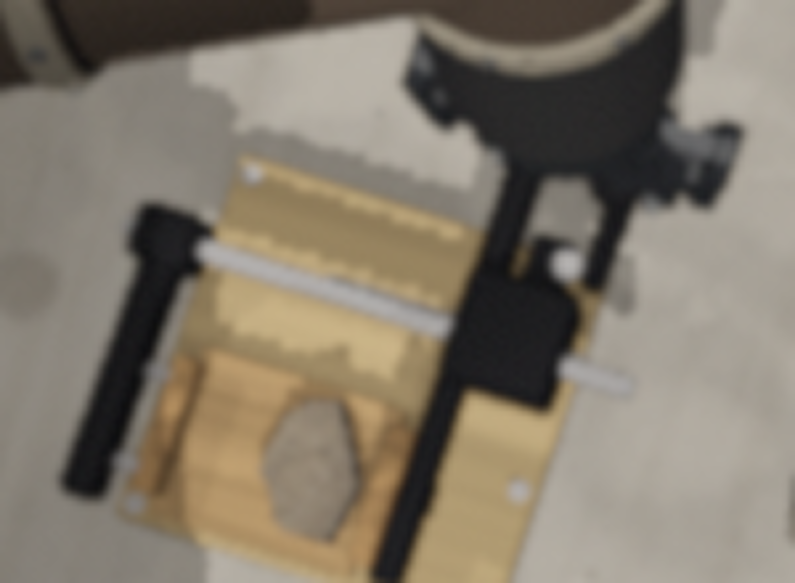

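```bash
python3 -m inch '[0.03,-0.02,0.04,0,0.3, 0.03,-0.02,0.04,0,0.22, 0,0,0.02,0,0.15, 0,0,0.02,0,0.15]'
python3 - <<'E'
from h import *
jplan(159,-69,.045)
im=arm.get_image("top")[:,:,::-1].copy();cv2.imwrite("pics/raw19_top.png",im)
cv2.imwrite("pics/e19_top.png",cv2.resize(im[180:290,190:340],None,fx=5.3,fy=5.3,interpolation=cv2.INTER_CUBIC))
E
```

```text
t: 22.72
tcp_pos: [0.5994, -0.0661, -0.006]
tool_rot: [[0.277, 0.958, -0.071], [0.961, -0.278, -0.004], [-0.024, -0.067, -0.997]]
wrist_force: [-2.4, -4.8, 10.3]
finger_gap: 0.0506
pad mid in jig [161.9 -65.3] z 0.0478 tilt [-0.071 -0.004 -0.997] xz -0.024
tcp [ 0.5994 -0.0661 -0.006 ] ang 73.9 tool shift mm [-3.7 -2.7  3.1] units [-0.092 -0.069  0.078] turn units 0.05 F [-2.4 -4.8 10.3] gap 50.6 t 22.725
```

View pics/e19_top.png

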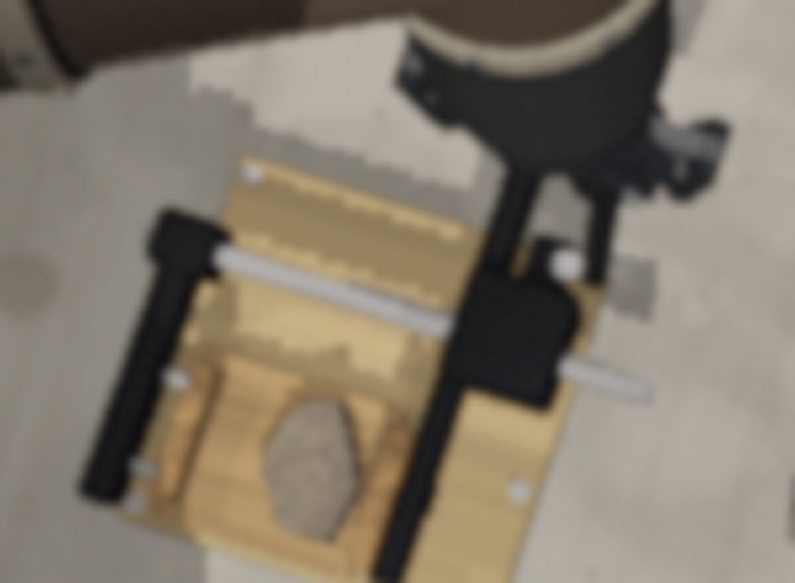

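```bash
python3 -m inch '[0,0,0,0,0.8, 0,0,0,0,1, -0.1,-0.06,0.05,0,1, 0,0,0,0,1, 0,0,0,0,1]'
python3 - <<'E'
from h import *
jplan(159,-70,.045)
im=arm.get_image("top")[:,:,::-1].copy();cv2.imwrite("pics/raw20_top.png",im)
cv2.imwrite("pics/e20_top.png",cv2.resize(im[180:290,190:340],None,fx=5.3,fy=5.3,interpolation=cv2.INTER_CUBIC))
E
```

```text
t: 23.4
tcp_pos: [0.5948, -0.0677, -0.0094]
tool_rot: [[0.278, 0.958, -0.072], [0.96, -0.279, -0.002], [-0.022, -0.069, -0.997]]
wrist_force: [-1.2, -0.4, -0.4]
finger_gap: 0.0854
pad mid in jig [158.1 -68.1] z 0.0444 tilt [-0.072 -0.002 -0.997] xz -0.022
tcp [ 0.5948 -0.0677 -0.0094] ang 73.9 tool shift mm [-1.9  0.9 -0.6] units [-0.048  0.022 -0.015] turn units 0.04 F [-1.2 -0.4 -0.4] gap 85.4 t 23.4
```

View pics/e20_top.png

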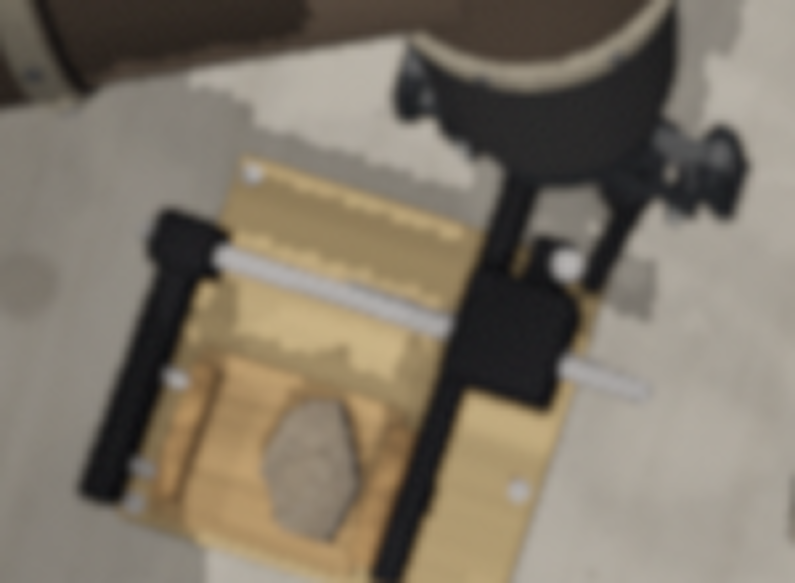

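```bash
python3 -m inch '[-0.02,0.02,0,0,0.7, 0.02,0,0,0,0.5, 0.02,-0.01,0.02,0,0.35, 0.03,-0.01,0.02,0,0.25, 0.02,0,0.02,0,0.15, 0,0,0,0,0.15]'
python3 -m inch '[0,0,0,0,0.8, 0,0,0,0,1, -0.1,-0.06,0.05,0,1, 0,0,0,0,1, 0,0,0,0,1]'
python3 - <<'E'
from h import *
jplan(159,-69,.045)
im=arm.get_image("top")[:,:,::-1].copy();cv2.imwrite("pics/raw21_top.png",im)
cv2.imwrite("pics/e21_top.png",cv2.resize(im[180:290,190:340],None,fx=5.3,fy=5.3,interpolation=cv2.INTER_CUBIC))
E
```

```text
t: 24.2
tcp_pos: [0.5985, -0.066, -0.0081]
tool_rot: [[0.275, 0.959, -0.067], [0.961, -0.276, -0.004], [-0.022, -0.063, -0.998]]
wrist_force: [1.2, -3.4, -4.6]
finger_gap: 0.0498
t: 24.82
tcp_pos: [0.5945, -0.0695, -0.0105]
tool_rot: [[0.276, 0.959, -0.067], [0.961, -0.277, -0.004], [-0.022, -0.064, -0.998]]
wrist_force: [0.3, 0.2, -1.0]
finger_gap: 0.0854
pad mid in jig [158. -70.] z 0.0434 tilt [-0.067 -0.004 -0.998] xz -0.022
tcp [ 0.5945 -0.0695 -0.0105] ang 74.0 tool shift mm [ 0.9  0.9 -1.7] units [ 0.023  0.023 -0.043] turn units 0.07 F [ 0.3  0.2 -1. ] gap 85.4 t 24.825
```

View pics/e21_top.png

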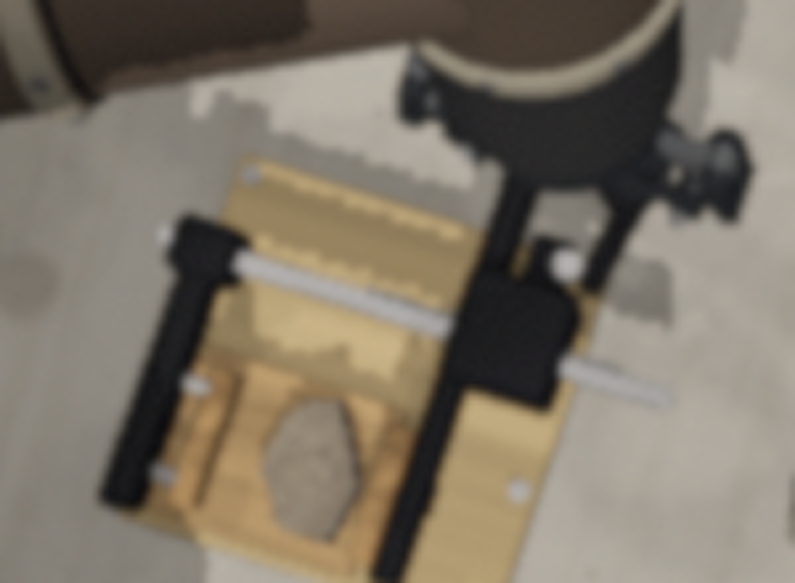

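```bash
python3 -m inch '[0,0.02,-0.03,0,0.7, 0.02,0,0,0,0.5, 0.02,-0.01,0.01,0,0.35, 0.03,-0.01,0.01,0,0.25, 0.02,0,0,0,0.15, 0,0,0,0,0.15]'
python3 -m inch '[0,0,0,0,0.8, 0,0,0,0,1, -0.1,-0.06,0.02,0,1, 0,0,0,0,1, 0,0,0,0,1]'
python3 - <<'E'
from h import *
jplan(159,-69,.045)
im=arm.get_image("top")[:,:,::-1].copy();cv2.imwrite("pics/raw22_top.png",im)
cv2.imwrite("pics/e22_top.png",cv2.resize(im[180:290,190:340],None,fx=5.3,fy=5.3,interpolation=cv2.INTER_CUBIC))
E
```

```text
t: 25.62
tcp_pos: [0.5985, -0.066, -0.0073]
tool_rot: [[0.274, 0.96, -0.062], [0.962, -0.275, -0.004], [-0.021, -0.058, -0.998]]
wrist_force: [1.0, -4.0, -2.1]
finger_gap: 0.0497
t: 26.25
tcp_pos: [0.5939, -0.0696, -0.0089]
tool_rot: [[0.275, 0.959, -0.064], [0.961, -0.276, -0.004], [-0.022, -0.06, -0.998]]
wrist_force: [-0.3, -0.9, 0.0]
finger_gap: 0.0853
pad mid in jig [157.3 -70.2] z 0.0450 tilt [-0.064 -0.004 -0.998] xz -0.022
tcp [ 0.5939 -0.0696 -0.0089] ang 74.0 tool shift mm [ 1.2  1.7 -0.1] units [ 0.03   0.043 -0.004] turn units 0.08 F [-0.3 -0.9  0. ] gap 85.3 t 26.25
```

View pics/e22_top.png

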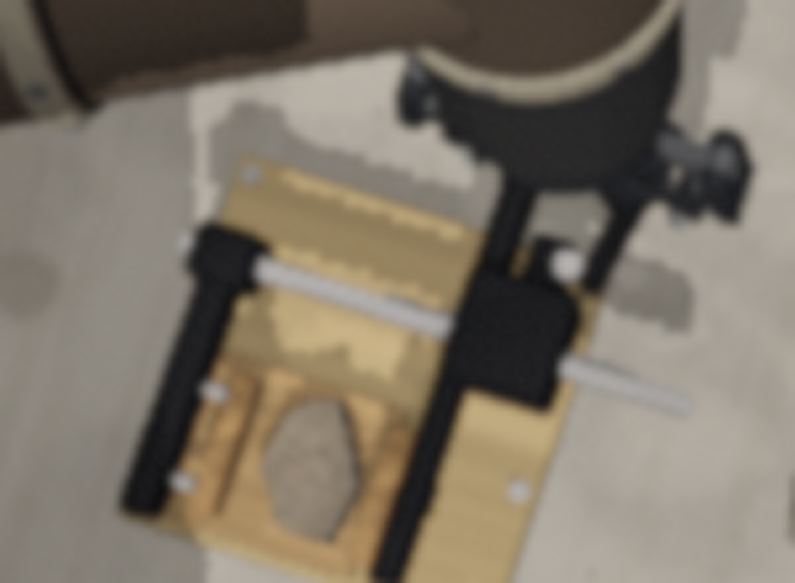

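```bash
python3 -m inch '[0.01,0.03,0,0,0.7, 0.02,0,0,0,0.5, 0.02,-0.01,0.01,0,0.35, 0.03,-0.01,0.01,0,0.25, 0.02,0,0,0,0.15, 0,0,0,0,0.15]'
python3 -m inch '[0,0,0,0,0.8, 0,0,0,0,1, -0.1,-0.05,0.02,0,1, 0,0,0,0,1, 0,0,0,0,1]'
python3 - <<'E'
from h import *
jplan(159,-69,.045)
im=arm.get_image("top")[:,:,::-1].copy();cv2.imwrite("pics/raw23_top.png",im)
cv2.imwrite("pics/e23_top.png",cv2.resize(im[180:290,190:340],None,fx=5.3,fy=5.3,interpolation=cv2.INTER_CUBIC))
E
```

```text
t: 27.05
tcp_pos: [0.5986, -0.066, -0.007]
tool_rot: [[0.273, 0.96, -0.058], [0.962, -0.274, -0.005], [-0.021, -0.054, -0.998]]
wrist_force: [0.4, -2.8, -0.7]
finger_gap: 0.0499
t: 27.68
tcp_pos: [0.5944, -0.0698, -0.0087]
tool_rot: [[0.274, 0.96, -0.06], [0.962, -0.274, -0.005], [-0.021, -0.056, -0.998]]
wrist_force: [0.2, 0.2, 0.0]
finger_gap: 0.0853
pad mid in jig [157.6 -70.3] z 0.0452 tilt [-0.06  -0.005 -0.998] xz -0.021
tcp [ 0.5944 -0.0698 -0.0087] ang 74.1 tool shift mm [1.3 1.4 0.1] units [0.032 0.035 0.003] turn units 0.10 F [0.2 0.2 0. ] gap 85.3 t 27.675
```

View pics/e23_top.png

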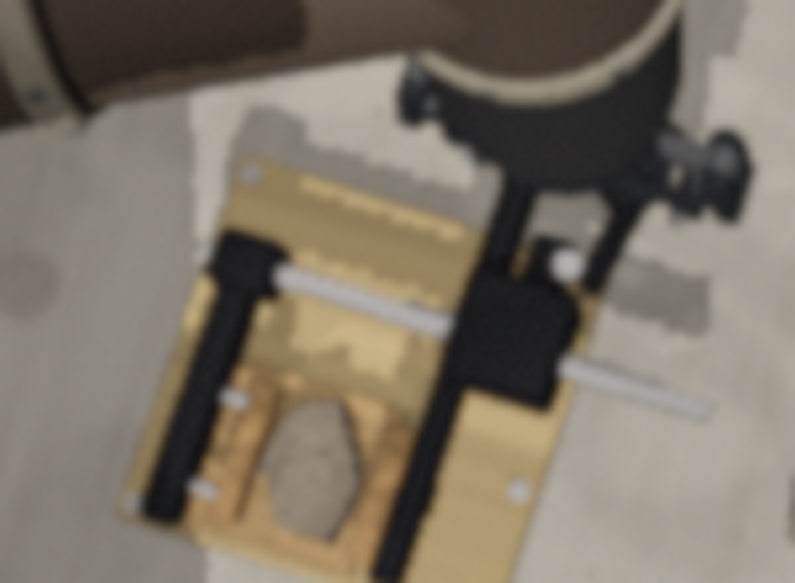

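```bash
python3 -m inch '[0.01,0.03,0,0,0.7, 0.02,0,0,0,0.5, 0.02,-0.01,0.01,0,0.4, 0,0,0,0,0.35]' 20; python3 -m inch '[0.02,-0.01,0.01,0,0.28, 0,0,0,0,0.28]'; python3 -m inch '[0.02,0,0.01,0,0.22, 0,0,0,0,0.22]';  python3 -m inch '[0,0,0,0,0.15, 0,0,0,0,0.15]'
python3 - <<'E'
from h import *
jplan(159,-69,.045)
im=arm.get_image("top")[:,:,::-1].copy();cv2.imwrite("pics/raw24_top.png",im)
cv2.imwrite("pics/e24_top.png",cv2.resize(im[180:290,190:340],None,fx=5.3,fy=5.3,interpolation=cv2.INTER_CUBIC))
E
```

```text
t: 28.22
tcp_pos: [0.597, -0.0696, -0.0077]
tool_rot: [[0.272, 0.96, -0.058], [0.962, -0.273, -0.007], [-0.023, -0.054, -0.998]]
wrist_force: [-1.1, 4.2, 1.3]
finger_gap: 0.0576
t: 28.48
tcp_pos: [0.5979, -0.0681, -0.0073]
tool_rot: [[0.271, 0.961, -0.056], [0.962, -0.272, -0.007], [-0.022, -0.052, -0.998]]
wrist_force: [0.2, -2.4, 0.2]
finger_gap: 0.0548
t: 28.72
tcp_pos: [0.5986, -0.0671, -0.007]
tool_rot: [[0.271, 0.961, -0.055], [0.962, -0.272, -0.007], [-0.022, -0.051, -0.998]]
wrist_force: [-0.3, -2.4, 0.5]
finger_gap: 0.0521
t: 28.98
tcp_pos: [0.599, -0.0661, -0.0066]
tool_rot: [[0.27, 0.961, -0.054], [0.963, -0.271, -0.006], [-0.02, -0.051, -0.999]]
wrist_force: [0.1, -3.6, 0.9]
finger_gap: 0.05
pad mid in jig [160.7 -65.5] z 0.0473 tilt [-0.054 -0.006 -0.999] xz -0.02
tcp [ 0.599  -0.0661 -0.0066] ang 74.3 tool shift mm [-3.5 -1.6  2.5] units [-0.086 -0.039  0.062] turn units 0.15 F [ 0.1 -3.6  0.9] gap 50.0 t 28.975
```

View pics/e24_top.png

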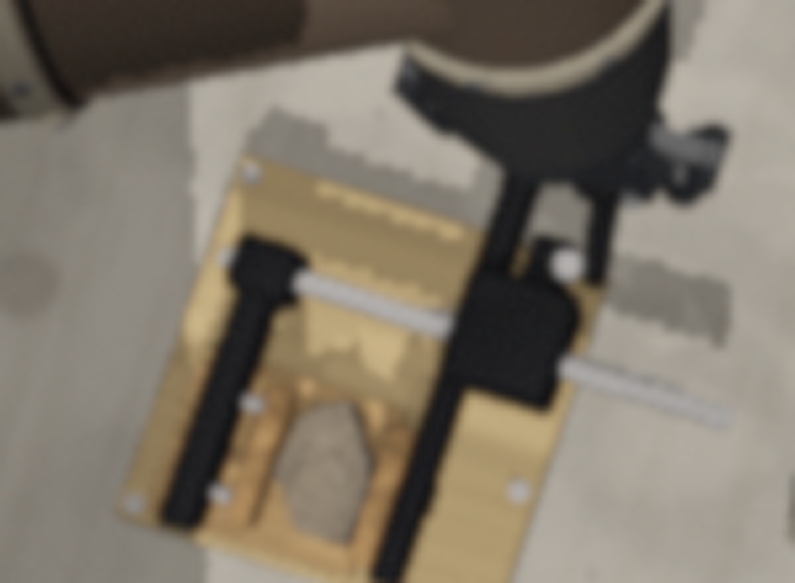

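```bash
python3 -m inch '[0,0,0,0,0.8, 0,0,0,0,1, -0.1,-0.05,0.03,0,1, 0,0.02,0,0,1, 0,0,0,0,1]' 20
python3 -m inch '[0.01,0.03,0,0,0.7, 0.02,0,0,0,0.6, 0,0,0,0,0.55]' 20; python3 -m inch '[0,0,0,0,0.5, 0,0,0,0,0.5]'; python3 -m inch '[0,0,0,0,0.44, 0,0,0,0,0.44]'; python3 -m inch '[0.02,0,0,0,0.38, 0,0,0,0,0.38]';python3 -m inch '[0,0,0,0,0.32, 0,0,0,0,0.32]'
```

```text
t: 29.65
tcp_pos: [0.5954, -0.0703, -0.009]
tool_rot: [[0.272, 0.961, -0.056], [0.962, -0.273, -0.006], [-0.021, -0.053, -0.998]]
wrist_force: [-0.2, -0.5, -0.3]
finger_gap: 0.0852
t: 30.02
tcp_pos: [0.5972, -0.0711, -0.0083]
tool_rot: [[0.271, 0.961, -0.057], [0.962, -0.272, -0.008], [-0.023, -0.052, -0.998]]
wrist_force: [-2.0, -2.6, 2.4]
finger_gap: 0.066
t: 30.28
tcp_pos: [0.5967, -0.0723, -0.0078]
tool_rot: [[0.272, 0.961, -0.057], [0.962, -0.273, -0.009], [-0.024, -0.053, -0.998]]
wrist_force: [-0.7, -2.2, 0.7]
finger_gap: 0.064
t: 30.52
tcp_pos: [0.5972, -0.0717, -0.0074]
tool_rot: [[0.271, 0.961, -0.057], [0.962, -0.271, -0.009], [-0.024, -0.052, -0.998]]
wrist_force: [-0.1, -2.2, 0.8]
finger_gap: 0.0618
t: 30.78
tcp_pos: [0.598, -0.0707, -0.007]
tool_rot: [[0.269, 0.962, -0.056], [0.963, -0.27, -0.009], [-0.024, -0.051, -0.998]]
wrist_force: [-0.2, -2.0, 1.4]
finger_gap: 0.0588
t: 31.02
tcp_pos: [0.5981, -0.0705, -0.0069]
tool_rot: [[0.268, 0.962, -0.055], [0.963, -0.269, -0.009], [-0.024, -0.051, -0.998]]
wrist_force: [-0.3, -0.3, 3.6]
finger_gap: 0.0584
```

```bash
python3 -m inch '[0,0,0,0,0.2, 0,0,0,0,0.2, 0,0,0,0,0.2]' 20
python3 - <<'E'
from h import *
jplan(159,-69,.045)
im=arm.get_image("top")[:,:,::-1].copy();cv2.imwrite("pics/raw25_top.png",im)
cv2.imwrite("pics/e25_top.png",cv2.resize(im[180:290,190:340],None,fx=5.3,fy=5.3,interpolation=cv2.INTER_CUBIC))
im=arm.get_image("scene")[:,:,::-1].copy();cv2.imwrite("pics/raw25_scene.png",im)
cv2.imwrite("pics/e25_scene.png",cv2.resize(im[190:290,190:340],None,fx=5.3,fy=5.3,interpolation=cv2.INTER_CUBIC))
E
```

```text
t: 31.4
tcp_pos: [0.5982, -0.0705, -0.0068]
tool_rot: [[0.268, 0.962, -0.055], [0.963, -0.268, -0.009], [-0.024, -0.051, -0.998]]
wrist_force: [-0.7, -0.3, 3.1]
finger_gap: 0.0584
pad mid in jig [161.1 -69.8] z 0.0471 tilt [-0.055 -0.009 -0.998] xz -0.024
tcp [ 0.5982 -0.0705 -0.0068] ang 74.5 tool shift mm [ 0.9 -2.   2.2] units [ 0.022 -0.05   0.054] turn units 0.19 F [-0.7 -0.3  3.1] gap 58.4 t 31.4
```

View pics/e25_top.png

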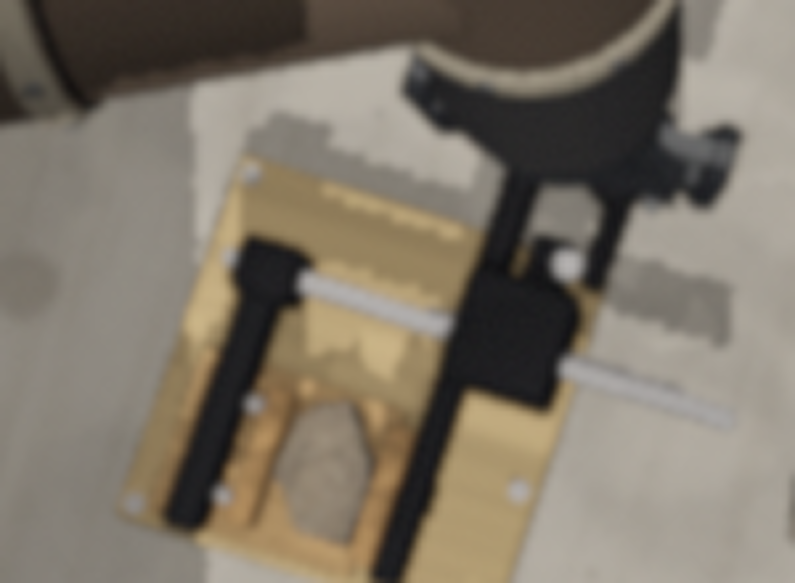

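View pics/e25_scene.png

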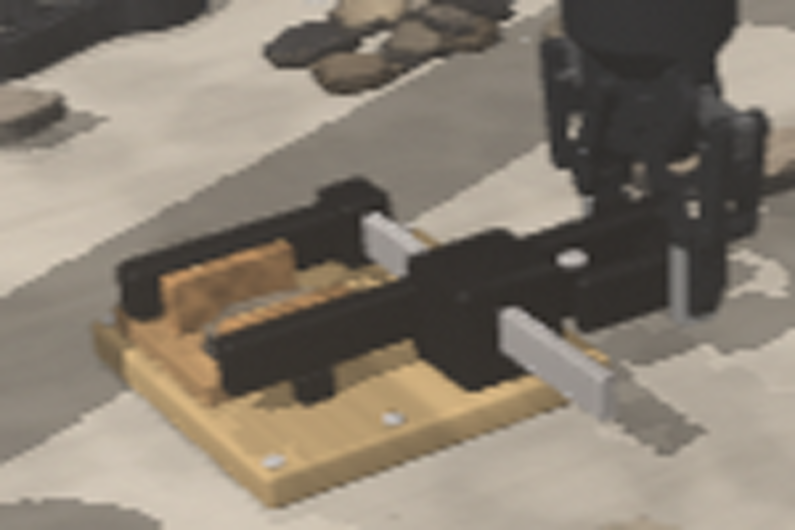

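```bash
python3 -m inch '[0,0,0,0,0.8, 0,0,0,0,1, 0,-0.04,0.03,0,1, 0,0,0,0,1, 0,0,0,0,1]' 20
python3 - <<'E'
from h import *
jplan(159,-70,.045)
im=arm.get_image("top")[:,:,::-1].copy();cv2.imwrite("pics/raw26_top.png",im)
cv2.imwrite("pics/e26_top.png",cv2.resize(im[180:290,190:340],None,fx=5.3,fy=5.3,interpolation=cv2.INTER_CUBIC))
# bar end / jaw shift vs raw24, raw25 via template matching of jaw block (subpixel by upsampling)
k=8
def up(f,b): 
    x0,y0,x1,y1=b;return cv2.resize(cv2.imread(f)[y0:y1,x0:x1],None,fx=k,fy=k,interpolation=cv2.INTER_CUBIC)
t=up("pics/raw25_top.png",(231,222,250,240))
for f in("pics/raw23_top.png","pics/raw24_top.png","pics/raw25_top.png","pics/raw26_top.png"):
    r=cv2.matchTemplate(up(f,(221,214,260,248)),t,cv2.TM_SQDIFF_NORMED);m=cv2.minMaxLoc(r);print(f,(np.array(m[2])/k-[10,8])*2.05,m[0])
ts=up("pics/raw25_top.png",(243,255,262,285))
for f in("pics/raw23_top.png","pics/raw24_top.png","pics/raw25_top.png","pics/raw26_top.png"):
    r=cv2.matchTemplate(up(f,(236,249,269,291)),ts,cv2.TM_SQDIFF_NORMED);m=cv2.minMaxLoc(r);print("sherd",f,(np.array(m[2])/k-[7,6])*2.1,m[0])
E
```

```text
t: 32.12
tcp_pos: [0.5959, -0.0698, -0.0093]
tool_rot: [[0.271, 0.961, -0.056], [0.962, -0.272, -0.008], [-0.023, -0.052, -0.998]]
wrist_force: [-0.6, 0.7, 0.0]
finger_gap: 0.0858
pad mid in jig [158.8 -69.8] z 0.0446 tilt [-0.056 -0.008 -0.998] xz -0.023
tcp [ 0.5959 -0.0698 -0.0093] ang 74.3 tool shift mm [-0.3  0.2 -0.4] units [-0.006  0.004 -0.01 ] turn units 0.15 F [-0.6  0.7  0. ] gap 85.8 t 32.125
pics/raw23_top.png [-8.96875 -2.81875] 0.010836398229002953
pics/raw24_top.png [-1.5375  -0.25625] 0.0017365755047649145
pics/raw25_top.png [0. 0.] 4.835489016841166e-05
pics/raw26_top.png [-1.025   -0.25625] 0.0015552486293017864
sherd pics/raw23_top.png [-5.5125 -0.2625] 0.005496184807270765
sherd pics/raw24_top.png [0. 0.] 0.00016882906493265182
sherd pics/raw25_top.png [0. 0.] 6.325743743218482e-05
sherd pics/raw26_top.png [0. 0.] 0.00010951176955131814
```

View pics/e26_top.png

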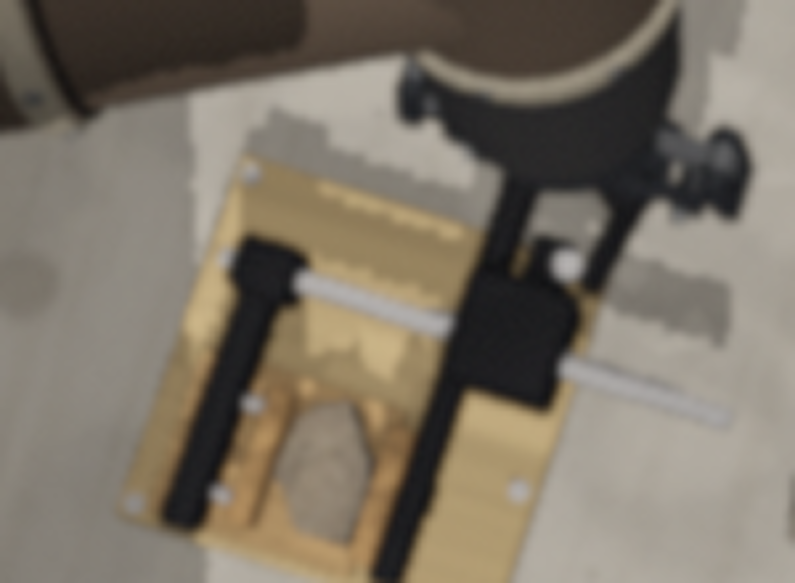

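```bash
python3 - <<'E'
from h import *
# rectify to jig frame at z=58mm: 0.2mm/px ; x -40..40 (rows), y -50..80 (cols)
rows=[]
ys=np.arange(90,-52,-.2);
for f in(21,22,23,24,25,26):
    im=cv2.imread(f"pics/raw{f}_top.png")
    out=[]
    for x in np.arange(30,-31,-1.0):
        uv=np.array([proj("top",JT((x,y,58))) for y in (ys[0],ys[-1])])
        U=np.linspace(uv[0],uv[1],len(ys)).astype(np.float32)
        out.append(cv2.remap(im,U[None,:,0],U[None,:,1],cv2.INTER_CUBIC)[0])
    rows.append(cv2.convertScaleAbs(np.array(out),alpha=1.4)); rows.append(np.zeros((3,len(ys),3),np.uint8))
R=np.vstack(rows);R=cv2.resize(R,(710,570));cv2.imwrite("pics/strip.png",R)
E
```

```text
(no output)
```

View pics/strip.png

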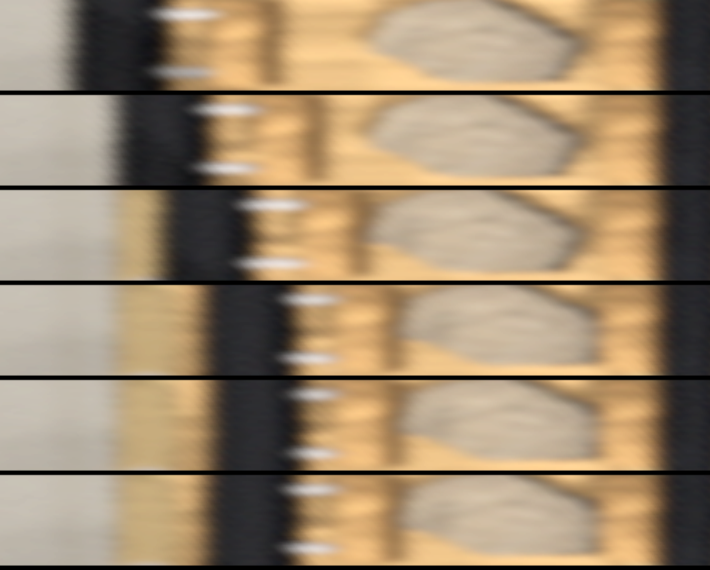

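```bash
python3 - <<'E'
from h import *
ys=np.arange(95,-60,-.1)
for f in(20,21,22,23,24,25,26):
    im=cv2.cvtColor(cv2.imread(f"pics/raw{f}_top.png"),cv2.COLOR_BGR2GRAY).astype(np.float32)
    P=[]
    for x in np.arange(-8,9,2.0): # between the pins
        uv=np.array([proj("top",JT((x,y,58))) for y in (ys[0],ys[-1])]);U=np.linspace(uv[0],uv[1],len(ys)).astype(np.float32)
        P.append(cv2.remap(im,U[None,:,0],U[None,:,1],cv2.INTER_CUBIC)[0])
    p=np.mean(P,0);g=np.gradient(cv2.GaussianBlur(p[None],(1,1),0)[0])
    # jaw arm: dark <60 first run; right edge half level
    d=np.where((p<45)&(ys>0))[0];a0,a1=d[0],d[-1]
    e=a1+np.argmax(g[a1-20:a1+60])-20
    l=a0-60+np.argmin(g[a0-60:a0+20])
    # pad face: darkest falling edge after e+60..e+260
    s=e+100;k=s+np.argmin(g[s:s+130])
    m=s+np.argmin(p[s:s+160])
    print(f,"arm outer %.1f inner %.1f face edge %.1f dark min %.1f  inner-face %.1f outer-face %.1f"%(ys[l],ys[e],ys[k],ys[m],ys[e]-ys[k],ys[l]-ys[k]))
E
```

```text
20 arm outer 83.7 inner 65.1 face edge 47.1 dark min 44.8  inner-face 18.0 outer-face 36.6
21 arm outer 74.7 inner 55.8 face edge 38.6 dark min 36.1  inner-face 17.2 outer-face 36.1
22 arm outer 66.7 inner 48.0 face edge 29.4 dark min 27.3  inner-face 18.6 outer-face 37.3
23 arm outer 57.9 inner 38.9 face edge 20.9 dark min 18.0  inner-face 18.0 outer-face 37.0
24 arm outer 49.4 inner 30.3 face edge 13.8 dark min 11.3  inner-face 16.5 outer-face 35.6
25 arm outer 48.0 inner 29.4 face edge 13.8 dark min 11.4  inner-face 15.6 outer-face 34.2
26 arm outer 48.8 inner 30.3 face edge 14.3 dark min 11.4  inner-face 16.0 outer-face 34.5
```

```bash
python3 -m inch '[0.01,0.01,0,0,0.6, 0,0,0,0,0.5, 0,0,0,0,0.42, 0,0,0,0,0.38]' 20; python3 -m inch '[0,0,0,0,0.3, 0,0,0,0,0.3, 0,0,0,0,0.3]' 20;  python3 -m inch '[0,0,0,0,0.2, 0,0,0,0,0.2, 0,0,0,0,0.2]' 24
cat > sink.py <<'E'
from h import *
import sys
def meas(f):
    ys=np.arange(95,-60,-.1)
    im=cv2.cvtColor(cv2.imread(f),cv2.COLOR_BGR2GRAY).astype(np.float32)
    P=[]
    for x in np.arange(-8,9,1.0):
        uv=np.array([proj("top",JT((x,y,58))) for y in (ys[0],ys[-1])]);U=np.linspace(uv[0],uv[1],len(ys)).astype(np.float32)
        P.append(cv2.remap(im,U[None,:,0],U[None,:,1],cv2.INTER_CUBIC)[0])
    p=np.mean(P,0);g=np.gradient(p)
    d=np.where((p<45)&(ys>0))[0];a0,a1=d[0],d[-1]
    e=a1+np.argmax(g[a1-20:a1+60])-20;l=a0-60+np.argmin(g[a0-60:a0+20]);s=e+100;k=s+np.argmin(g[s:s+130]);m=s+np.argmin(p[s:s+160])
    print(f,"outer %.1f inner %.1f face %.1f dark %.1f | in-face %.1f out-face %.1f out-dark %.1f"%(ys[l],ys[e],ys[k],ys[m],ys[e]-ys[k],ys[l]-ys[k],ys[l]-ys[m]))
if __name__=="__main__":
    n=sys.argv[1];cv2.imwrite(f"pics/raw{n}_top.png",arm.get_image("top")[:,:,::-1]);jplan(159,-69,.045)
    for f in(20,21,22,23,24,25,26,n): meas(f"pics/raw{f}_top.png")
E
python3 sink.py 27
```

```text
t: 32.67
tcp_pos: [0.597, -0.0707, -0.0081]
tool_rot: [[0.27, 0.961, -0.055], [0.963, -0.271, -0.009], [-0.024, -0.051, -0.998]]
wrist_force: [-0.3, 4.3, 1.8]
finger_gap: 0.0595
t: 33.05
tcp_pos: [0.5971, -0.0705, -0.008]
tool_rot: [[0.267, 0.962, -0.056], [0.963, -0.268, -0.01], [-0.025, -0.051, -0.998]]
wrist_force: [0.3, 0.2, 3.3]
finger_gap: 0.0588
t: 33.42
tcp_pos: [0.5976, -0.0689, -0.0074]
tool_rot: [[0.267, 0.962, -0.054], [0.963, -0.268, -0.008], [-0.023, -0.05, -0.999]]
wrist_force: [-0.8, -0.1, 1.4]
finger_gap: 0.0553
pad mid in jig [160.1 -68.4] z 0.0465 tilt [-0.054 -0.008 -0.998] xz -0.023
tcp [ 0.5976 -0.0689 -0.0074] ang 74.5 tool shift mm [-0.5 -1.   1.6] units [-0.013 -0.026  0.039] turn units 0.20 F [-1.9  3.3  3.8] gap 55.7 t 33.475
pics/raw20_top.png outer 83.7 inner 65.1 face 47.1 dark 44.8 | in-face 18.0 out-face 36.6 out-dark 38.9
pics/raw21_top.png outer 76.1 inner 56.1 face 38.4 dark 36.1 | in-face 17.7 out-face 37.7 out-dark 40.0
pics/raw22_top.png outer 66.7 inner 48.0 face 29.4 dark 27.3 | in-face 18.6 out-face 37.3 out-dark 39.4
pics/raw23_top.png outer 57.9 inner 39.1 face 20.7 dark 18.1 | in-face 18.4 out-face 37.2 out-dark 39.8
pics/raw24_top.png outer 49.7 inner 30.7 face 13.7 dark 11.4 | in-face 17.0 out-face 36.0 out-dark 38.3
pics/raw25_top.png outer 48.0 inner 29.4 face 13.7 dark 11.4 | in-face 15.7 out-face 34.3 out-dark 36.6
pics/raw26_top.png outer 49.0 inner 29.9 face 13.7 dark 11.4 | in-face 16.2 out-face 35.3 out-dark 37.6
pics/raw27_top.png outer 45.9 inner 27.3 face 13.7 dark 11.3 | in-face 13.6 out-face 32.2 out-dark 34.6
```

```bash
python3 -m inch '[0,0,0,0,0.2]' 24; python3 -m inch '[0,0,0,0,0.8, 0,0,0,0,1, -0.05,-0.03,0.02,0,1, 0,0,0,0,1, 0,0,0,0,1]' 20; python3 sink.py 28 | grep -v "raw2[01234]"
```

```text
t: 33.6
tcp_pos: [0.5976, -0.0689, -0.0074]
tool_rot: [[0.267, 0.962, -0.054], [0.963, -0.268, -0.008], [-0.023, -0.05, -0.998]]
wrist_force: [-0.6, 1.8, 3.6]
finger_gap: 0.0555
t: 34.22
tcp_pos: [0.5949, -0.0716, -0.0092]
tool_rot: [[0.271, 0.961, -0.056], [0.962, -0.272, -0.008], [-0.023, -0.051, -0.998]]
wrist_force: [0.5, -0.4, -0.6]
finger_gap: 0.0856
pad mid in jig [158.3 -71.7] z 0.0446 tilt [-0.056 -0.008 -0.998] xz -0.023
tcp [ 0.5949 -0.0716 -0.0093] ang 74.3 tool shift mm [ 2.7  0.7 -0.5] units [ 0.068  0.018 -0.011] turn units 0.15 F [ 0.3 -0.1  1. ] gap 85.5 t 34.275
pics/raw25_top.png outer 48.0 inner 29.4 face 13.7 dark 11.4 | in-face 15.7 out-face 34.3 out-dark 36.6
pics/raw26_top.png outer 49.0 inner 29.9 face 13.7 dark 11.4 | in-face 16.2 out-face 35.3 out-dark 37.6
pics/raw28_top.png outer 46.3 inner 27.3 face 13.7 dark 11.3 | in-face 13.6 out-face 32.6 out-dark 35.0
```

```bash
python3 -m inch '[0,0,-0.2,0,1, 0,0,-0.4,0,1, 0,0,-0.6,0,1, 0,0,-0.7,0,1, 0,0,-0.7,0,1, 0,0,-0.7,0,1, 0,0,-0.5,0,1, 0,0,0,0,1, 0,0,0,0,1]'
python3 sink.py 29 | tail -1
python3 - <<'E'
from h import *
im=arm.get_image("scene")[:,:,::-1].copy();cv2.imwrite("pics/raw29_scene.png",im)
cv2.imwrite("pics/e29_scene.png",cv2.resize(im[150:330,190:430],None,fx=3.3,fy=3.3,interpolation=cv2.INTER_CUBIC))
im=cv2.imread("pics/raw29_top.png");cv2.imwrite("pics/e29_top.png",cv2.resize(im[160:310,190:440],None,fx=3.2,fy=3.2,interpolation=cv2.INTER_CUBIC))
E
```

```text
t: 35.4
tcp_pos: [0.6051, -0.07, 0.1569]
tool_rot: [[0.27, 0.962, -0.048], [0.963, -0.271, -0.008], [-0.02, -0.044, -0.999]]
wrist_force: [-0.3, -0.1, 0.2]
finger_gap: 0.0854
pics/raw29_top.png outer 46.3 inner 27.3 face 13.7 dark 11.3 | in-face 13.6 out-face 32.6 out-dark 35.0
```

View pics/e29_scene.png

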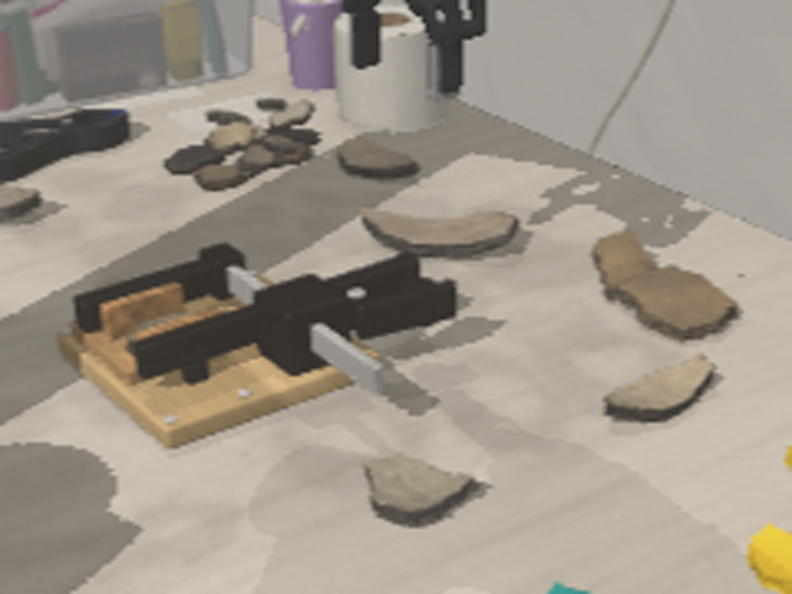

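View pics/e29_top.png

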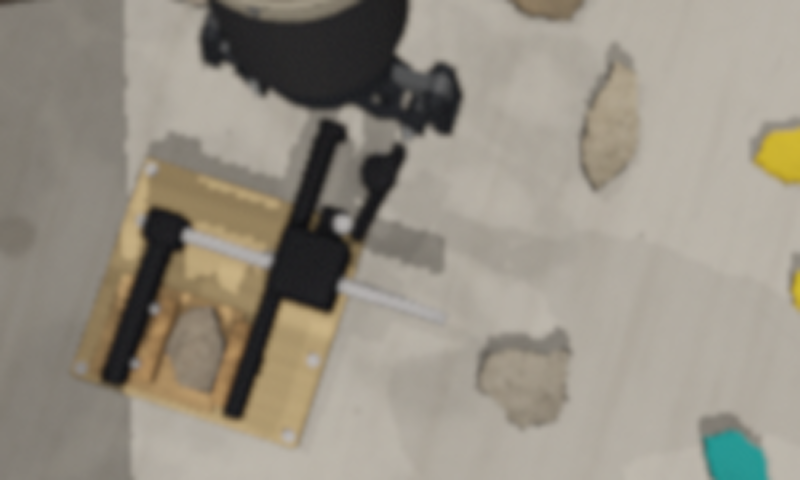

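```bash
python3 -c "
from workcell import arm
arm.close_job();print(arm.state()['t'])"
```

```text
the job is handed in; nothing more can be done
the job is handed in; nothing more can be done
```

I placed the small sherd flat on the jig's bed between the cork pads and let go. Seven trigger squeezes then clamped it. I released the trigger, backed the arm off and handed the job in at about 35 s on the robot's clock.

**Last checks:**
- The sherd sits between both pads and did not shift over the last squeezes. It did not look broken in the last pictures.
- The trigger has sprung back, and the wrist force is near zero with the gripper clear.
- The long and broad sherds and the coloured look-alikes were never touched, and the two sherds look unmoved.
- The moving pad is sunk about 4.6 mm in the top view, which at 1 mm per 3 N means roughly 14 N on the sherd. That reading was the same after release and after backing off. My pixel measurement is good to about ±0.6 mm, or ±2 N.

**What disagreed with the description:**
- **Finger height:** the pictures showed the fingertips about 30 mm higher than the reported tool position. I set the grasp, placing and squeeze heights from the pictures and from contact.
- **Grip force:** a 20 N grip stalled with only about 8 N on the sherd, not 17 N. After release it held only about 6 to 9 N, too close to the 6 N minimum, so I did the last squeeze at 24 N and the ratchet took one more tooth.
- **Tool tilt:** turning the tool left it tilted by up to about 5 degrees. This did no harm during the squeezing.

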